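# Refit the scraper blade of a bench-top dough sheeter

## Task

Fit the right scraper blade to the dough sheeter: of the three blades on the cutting board take the one with the notch in its long edge, and lay it flat on the sloping seat with that notch over the locating pin and its notched edge fully home against the ledge. Then slide the keeper all the way over the end of the blade to lock it in, and let go. Leave the other two blades and the ring cutter lying on the board where they are.

Things in the scene. Friction and masses are not known exactly. Their poses are not given: they have to be found in the camera images.
- blade: The scraper blade to fit: flat steel plate 56 mm (its x) by 100 mm (y), 4 mm thick, 0.17 kg, lying on the white cutting board. Origin: centre of its underside, z up. Notch in the middle of its long edge at -x. On its centre stands a black grip, 26 mm along x, 12 mm along y, reaching 4 to 34 mm above the underside: pinch it across its 12 mm.
- blade_notch (a point): Middle of the notch's mouth in the blade's long edge, at blade x = -28 mm, on the underside. The notch is open, 11 mm wide and 14 mm deep; its mouth widens to 18 mm over the outer 6 mm.
- seat: The blade's seat on the sheeter: flat fixed steel deck sloping 30 degrees. Origin: on its surface, where the blade's origin lies when home; axes as the blade's when home: x uphill, roughly away from the robot, y level along the blade, z square to the deck. The deck spans x -122 to 34 mm, y -140 to 140 mm; uphill of it a roller lies across, its top 8 mm above the deck, then a low housing.
- pin (a point): Foot of the locating pin on the deck, at seat x = -21 mm, y = 0. Round, 7 mm in diameter, 12.5 mm high with a domed top, square to the deck.
- ledge (a point): Middle of the ledge line on the deck, at seat x = -28 mm, y = 0. The ledge is two steel blocks, 6 mm high, 24 mm long, centred at seat y = -36 and +36 mm, with uphill faces on this line; the notched edge rests against both. Friction may hold a blade short of it on the slope.
- keeper (a joint): Sliding steel keeper at the seat's -y end, in m: 0 fully closed (covers the blade's last 10 mm), 0.042 fully open. It slides along the seat's y and closes toward +y. About 2 N moves it; it stays where left. Its plate, 36 mm (x) by 60 mm (y), is 6.5 to 10.5 mm above the deck and passes 2.5 mm over a blade lying flat.
- keeper_knob (a point): Centre of the top of the keeper's black upright knob, 40.5 mm above the deck along the seat's z. The knob is 26 mm along the seat's x, 12 mm along its y, and reaches 30 mm down to the keeper's plate. It is at seat x = 0, y = -70 mm minus the keeper's opening.
- blade_plain: Bystander: a blade of the same size with the same grip but no notch. Origin: centre of its underside.
- blade_end: Bystander: a blade of the same size with the same grip, whose notch is in a short end instead (11 mm wide, 14 mm deep). Origin: centre of its underside.
- cutter: Bystander: steel ring pastry cutter, 56 mm across, 40 mm high, on the cutting board. Origin: centre of its underside.
Things that resemble listed ones, but are neither listed nor needed, are in the scene too. Leave any green or red look-alike of the blade alone.

How it is judged (in metres and radians):
On the way, in this order (a step that is already met when the one before it is completed fails the run):
1. the notched blade lies home on the seat, notch over the pin, with the keeper still open (x of blade in the frame of seat between -0.003 and 0.0035 m and y of blade in the frame of seat between -0.004 and 0.004 m and z of blade in the frame of seat between -0.0025 and 0.0025 m and angle between the x axis of blade and the x axis of seat, either way round below 0.06 rad and angle between the z axis of blade and the z axis of seat, either way round below 0.06 rad and value of joint keeper above 0.015 m), for 0.2 s.
2. the keeper is closed over the blade (x of blade in the frame of seat between -0.003 and 0.0035 m and y of blade in the frame of seat between -0.004 and 0.004 m and z of blade in the frame of seat between -0.0025 and 0.0025 m and angle between the x axis of blade and the x axis of seat, either way round below 0.06 rad and angle between the z axis of blade and the z axis of seat, either way round below 0.06 rad and value of joint keeper below 0.004 m), for 0.2 s.
At the end, for the whole second after the job is handed in: The blade lies at rest flat on the seat, notch over the pin, within 3 mm of home along the slope, 4 mm sideways, 2.5 mm in height and 0.06 rad; the keeper is within 4 mm of closed; the other two blades and the cutter are within 30 mm of where they were (all of step 2 and linear speed of blade below 0.02 m/s and distance of each of blade_plain, blade_end, cutter from where it was at the start of the episode below 0.03 m); the robot touches nothing.
It fails at once if one of the other blades or the cutter is moved more than 30 mm (distance of any of blade_plain, blade_end, cutter from where it was at the start of the episode above 0.03 m).
It also fails if it takes over 51 s, if anything falls off the work surface, if the arm or the gripper's body presses on something with over 40 N, if the wrist force passes 120 N, or if a joint passes its speed limit or range.

## Robot

A 6-joint arm with a two-finger parallel gripper is mounted at the origin on the work surface. World frame = base frame: x ahead of the robot, y to its left, z up, the work surface at z = 0. Lengths are in mm, angles in degrees, forces in N, time in s.
With the tool pointing down it reaches from about 300 to 850 mm from the base axis. Payload 4.2 kg.
Tool frame: the origin (TCP) lies between the finger pads; the fingertips stand 25 mm ahead of it and the grasp point (between the pads) lies 6 mm ahead of it; x points along the fingers, y is the direction in which the jaws open and shut, and the axes are right-handed (so a half turn about x gives the same grasp; the last joint's range is limited). The gripper opens to 91 mm and grips with 3 to 60 N. Pads are 32 mm wide; open, the fingers measure 118 mm over their backs; the gripper's body (76 mm by 178 mm) begins 60 mm behind the grasp point.
Start: joints at [71.963, 18.312, 89.639, -0, 72.044, -1.146], TCP at [167.067, 550.208, 238.976] pointing down, gripper open.
Joint ranges: [-177.97, 177.97], [-48.28, 115.42], [12.27, 149.76], [-77.06, 257.06], [2.81, 150.46], [-146.56, 146.56]. Speed limits (degrees/s): [147.25, 147.25, 180, 180, 180, 180].

## Interface

Orientations are given as [roll, pitch, yaw] about the fixed x, y, z axes, in that order (R = Rz(yaw) Ry(pitch) Rx(roll)).
In Python, from workcell import env gives the robot as it stands.
- The arm moves only by the tool jog_arm, never from a script. Its argument "plan" is one flat list of numbers, 4 for each row, row after row: the shift along the tool's x, y, z in cm, then the turn about the tool's x in units of 6 degrees (1.0 is 6 degrees). In form: [tx, ty, tz, turn, tx, ty, tz, turn, ...]. A call has 1 to 12 rows; each row shifts and turns the commanded pose from where the row before left it, along the tool's axes as they then stand; what a row does not reach is not made up. A row lasts 1/12 s, in which the tool goes at most 41.7 mm and 7.16 degrees, less where a joint would pass 70% of its speed; a pose out of reach is approached as far as the arm can. A call with a gripper value outside its range is refused whole. "claw" is the finger opening in cm, from 0 to 9.12, set as the call begins (left out, the last holds). The fingers move at their own pace and stop on an object; "newtons" is the grip in N (left out, the last holds). Time passes only in rows, so rows that do not move let the fingers close. It gives the time, the measured TCP pose, the force and the opening at its end, in the units of the state.
- env.state(): the state, without advancing time (a new reading comes with each control period).
- env.grab_frame(name): name is "scene" or "top"; returns the picture (384x512x3 uint8, red, green, blue); there is no depth.
- env.calibration(name): a dict with "vertical_fov" (degrees; the focal length in pixels is half the picture's height over the tangent of half this angle, whatever the lens; pixels are square), "cx", "cy" (the principal point, pixels), "origin" and "orientation" of the camera in the world. Camera axes: x right, y down, z forward; pixel columns grow to the right and rows downward; lengths in mm; the calibration is good to about 2 mm. A picture is of the moment at which its call begins. calibration takes no time and is no camera call.
- env.job_done(): hands the job in, once; it reports no verdict.
The state is a dict: "time_s": time; "qpos": joint angles; "qvel": joint speeds; "effort": joint torques, N m; "ee_pos": TCP position; "ee_rot": TCP orientation; "force": force on the tool from outside, world axes, zero at the start; "torque": the same for the moment, N m; "gripper_width": finger opening in mm.
Only numpy, scipy, OpenCV 4.12 (cv2) and the standard library are available. Lean on these libraries where they do the work, as an engineer would, in place of code of your own. Each camera call takes 0.05 s, during which the arm holds its last target.

## Working session

There is one attempt and no reset: what is moved stays moved. The work goes in short steps, Python scripts to look and compute and a tool call to move; the robot and the scene stay as the last step left them, time stands still between calls to the robot, and variables do not carry over. Pictures are saved under pics/ and viewed, and the job is handed in when it is done.

Besides the shell and the picture viewer there is one more tool, called after ">>>" in YAML: its name, and indented under it one key for each argument. jog_arm: Moves the arm, as the interface text tells. Its arguments: {"type":"object","properties":{"plan":{"type":"array"},"claw":{"type":"number"},"newtons":{"type":"number"}},"required":["plan"]}

```bash
mkdir -p pics; ls
python3 - <<'E'
from workcell import env
import cv2
print(env.state())
for n in("scene","top"):
    print(n,env.calibration(n))
    cv2.imwrite(f"pics/{n}0.png",env.grab_frame(n)[:,:,::-1])
E
```

```text
pics
{'time_s': 0.0, 'qpos': array([ 7.19633144e+01,  1.83518663e+01,  8.97054241e+01, -5.30625158e-04,
        7.20416470e+01, -1.14407010e+00]), 'qvel': array([-0.03304174, -0.01885371,  0.05050048,  0.02144038, -0.034974  ,
       -0.0112416 ]), 'effort': array([-3.07809569e-04, -4.12453687e+01, -2.31975818e+01,  7.26217870e-02,
        4.58002870e-02, -1.15911121e-04]), 'ee_pos': array([166.93020156, 549.77400122, 238.12461691]), 'ee_rot': array([ -90.8519165 ,   89.90106127, -107.74436799]), 'force': array([ 0.35057593, -0.2254925 ,  0.83191365]), 'torque': array([-0.00529742, -0.02033676, -0.02898803]), 'gripper_width': 91.51054481441201}
scene {'vertical_fov': 55.394579872354754, 'cx': 255.32549706685853, 'cy': 191.26968075777475, 'origin': array([719.14168661, 412.19261119, 758.01350896]), 'orientation': array([-139.57011571,   -0.83771387,  148.63994342])}
top {'vertical_fov': 49.60404479771601, 'cx': 251.48108382575822, 'cy': 183.95431720797876, 'origin': array([ 271.32224462,  -50.04958142, 1333.74837042]), 'orientation': array([-1.72132063e+02,  1.08866104e-01, -9.08392041e+01])}
```

View pics/scene0.png

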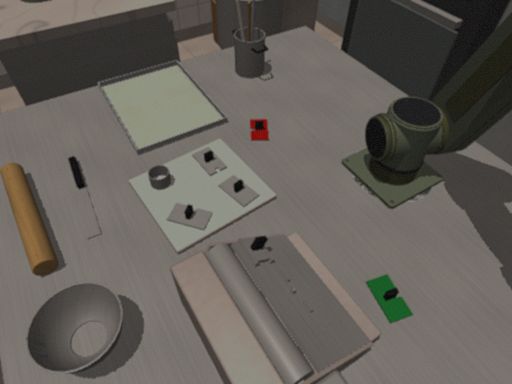

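View pics/top0.png

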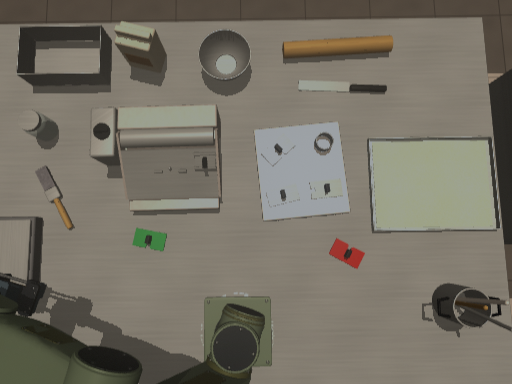

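Run:
```python
import cv2,numpy as np
s=cv2.imread("pics/scene0.png");t=cv2.imread("pics/top0.png")
a=s[130:245,125:280];b=t[115:225,250:355]
def g(x):return (255*(x/255.)**0.8).astype(np.uint8)
cv2.imwrite("pics/c1.png",cv2.resize(a,None,fx=5,fy=5,interpolation=cv2.INTER_CUBIC))
cv2.imwrite("pics/c2.png",cv2.resize(b,None,fx=5,fy=5,interpolation=cv2.INTER_CUBIC))
cv2.imwrite("pics/c3.png",cv2.resize(s[220:384,165:380],None,fx=3.6,fy=3.6,interpolation=cv2.INTER_CUBIC))
cv2.imwrite("pics/c4.png",cv2.resize(t[95:220,85:230],None,fx=4.7,fy=4.7,interpolation=cv2.INTER_CUBIC))
```

```text
(no output)
```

View pics/c1.png

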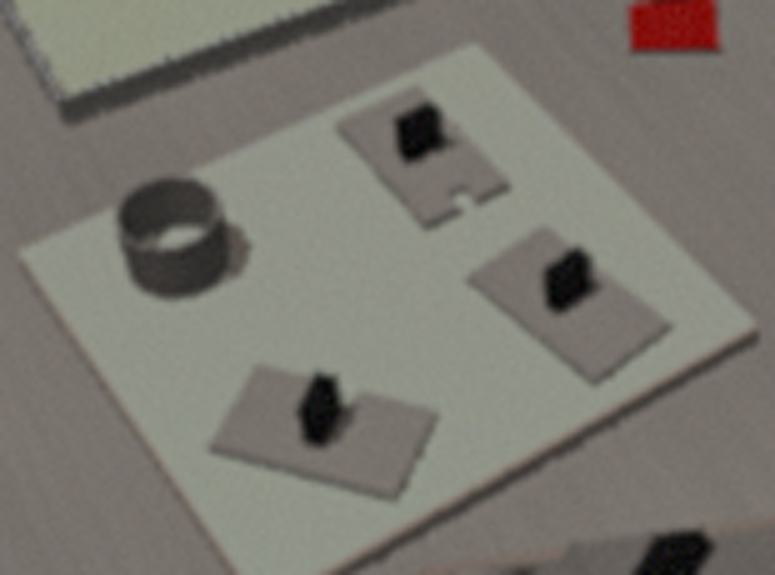

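View pics/c2.png

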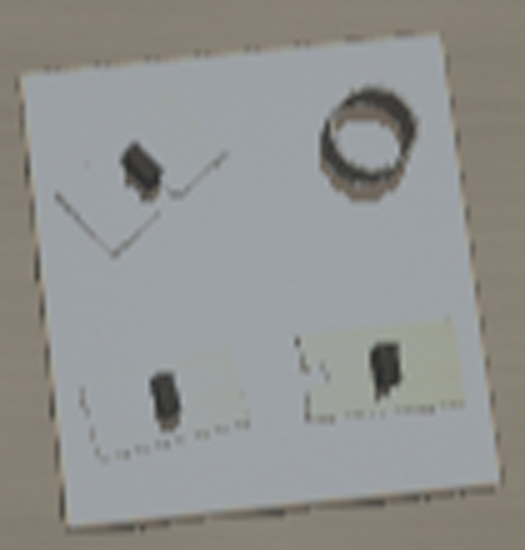

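View pics/c3.png

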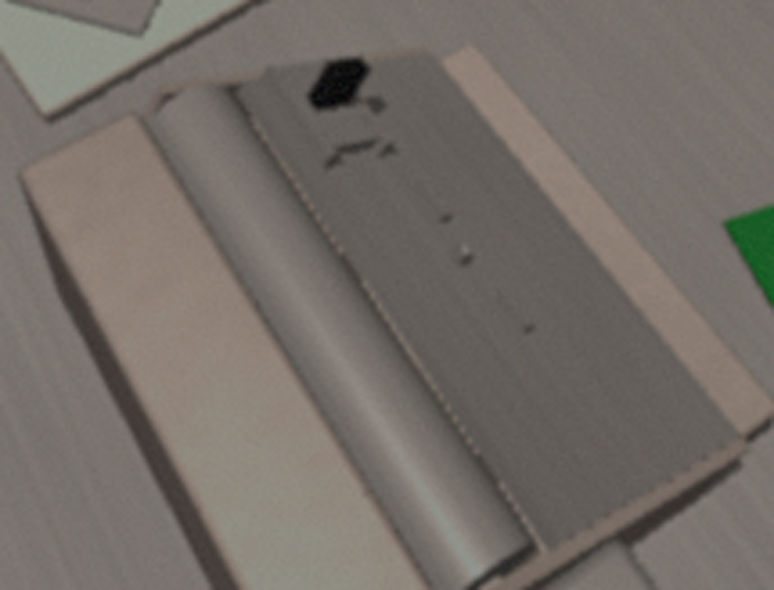

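View pics/c4.png

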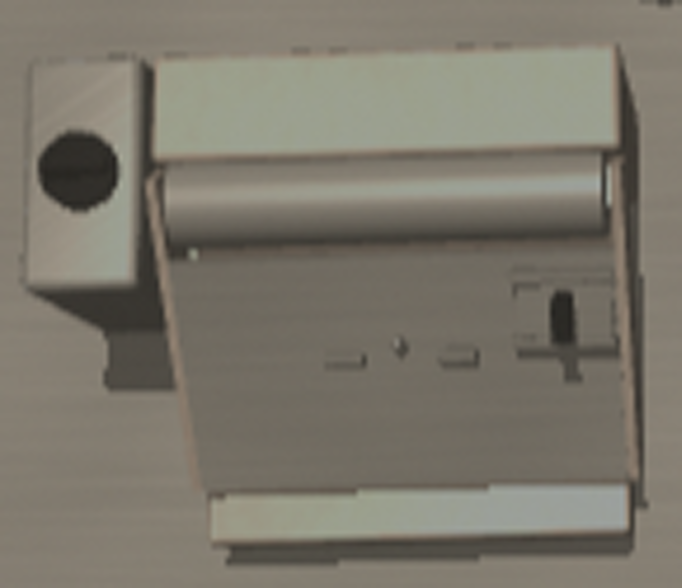

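Candidates for the blade, in scene pixels. The one notched mid long edge is at (189,212). The plain one is at (238,186) and the end-notched one at (209,156). The red look-alike is at (259,128) and the green one at (390,296). I choose (189,212), which is top (278,149), and will check it in a close crop.

Run:
```python
from workcell import env
import cv2,numpy as np
for n in("scene","top"):
    f=np.mean([env.grab_frame(n).astype(float) for _ in range(4)],0)[:,:,::-1]
    np.save(f"pics/{n}avg.npy",f)
    cv2.imwrite(f"pics/{n}avg.png",f)
def crop(n,x,y,w,h,s,out):
    f=np.load(f"pics/{n}avg.npy")[y:y+h,x:x+w]
    lo,hi=np.percentile(f,1),np.percentile(f,99)
    f=np.clip((f-lo)/(hi-lo)*255,0,255).astype(np.uint8)
    f=cv2.resize(f,None,fx=s,fy=s,interpolation=cv2.INTER_CUBIC)
    for i in range(0,w,10):
        cv2.putText(f,str(x+i),(i*s,8),0,.3,(0,0,255));cv2.line(f,(i*s+s//2,0),(i*s+s//2,4),(0,0,255))
    for i in range(0,h,10):
        cv2.putText(f,str(y+i),(0,i*s+s//2),0,.3,(0,0,255))
    cv2.imwrite(out,f)
crop("scene",160,195,60,45,12,"pics/d1.png")
crop("top",255,135,50,40,14,"pics/d2.png")
crop("scene",245,225,80,60,9,"pics/d3.png")
crop("top",145,145,80,45,10,"pics/d4.png")
```

```text
[ WARN:0@2.386] global loadsave.cpp:1063 imwrite_ Unsupported depth image for selected encoder is fallbacked to CV_8U.
```

View pics/d1.png

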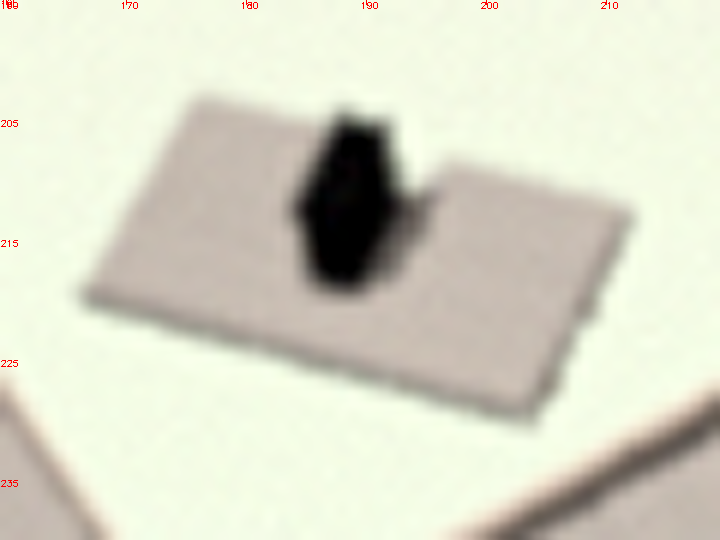

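View pics/d2.png

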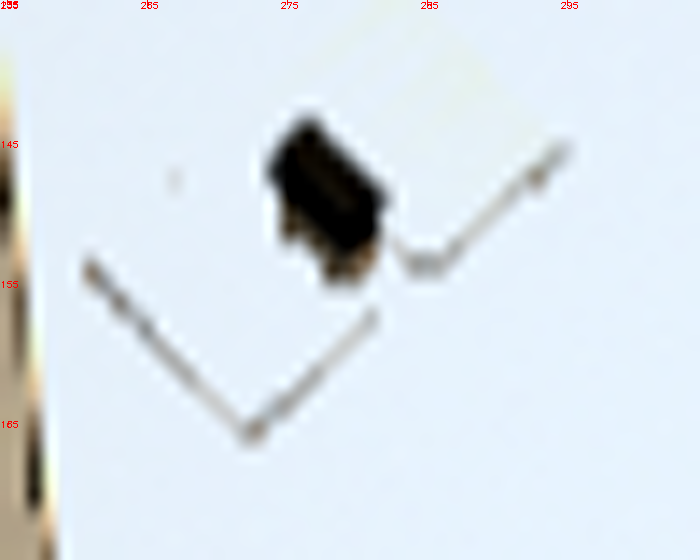

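View pics/d3.png

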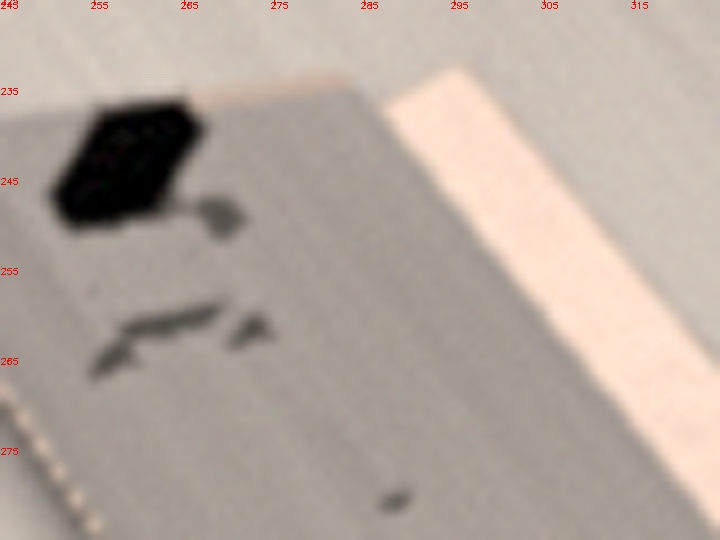

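View pics/d4.png

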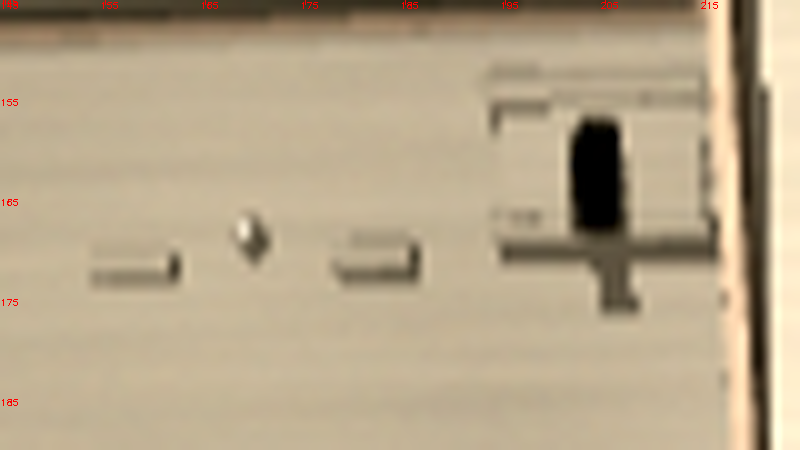

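```bash
cat > h.py <<'E'
import cv2,numpy as np
from scipy.spatial.transform import Rotation as Ro
from workcell import env
cal={n:env.calibration(n) for n in("scene","top")}
def proj(n,P):
    c=cal[n];R=Ro.from_euler('xyz',c["orientation"],degrees=True).as_matrix()
    q=(np.atleast_2d(P)-c["origin"])@R
    f=192/np.tan(np.radians(c["vertical_fov"]/2))
    return np.c_[c["cx"]+f*q[:,0]/q[:,2],c["cy"]+f*q[:,1]/q[:,2]]
def crop(n,x,y,w,h,s,out,src=None,polys=()):
    f=(np.load(f"pics/{n}avg.npy") if src is None else src)[y:y+h,x:x+w].astype(float)
    lo,hi=np.percentile(f,1),np.percentile(f,99)
    f=np.clip((f-lo)/(hi-lo)*255,0,255).astype(np.uint8)
    f=cv2.resize(f,None,fx=s,fy=s,interpolation=cv2.INTER_CUBIC)
    for i in range(0,w,10):
        cv2.putText(f,str(x+i),(i*s,8),0,.3,(0,0,255));cv2.line(f,(i*s+s//2,0),(i*s+s//2,4),(0,0,255))
    for i in range(0,h,10):
        cv2.putText(f,str(y+i),(0,i*s+s//2),0,.3,(0,0,255))
    for p,col in polys:
        q=((p-[x,y]+.5)*s-.5)
        cv2.polylines(f,[np.round(q*8).astype(np.int32)],True,col,1,cv2.LINE_AA,3)
    cv2.imwrite(out,f)
def bladeR(yaw):return Ro.from_euler('z',yaw,degrees=True).as_matrix()
def seatR(yaw):return (Ro.from_euler('z',yaw,degrees=True)*Ro.from_euler('y',-30,degrees=True)).as_matrix()
def T(R,o,P):return np.asarray(P,float)@R.T+o
def box(x0,x1,y0,y1,z0,z1):
    b=[(x0,y0),(x1,y0),(x1,y1),(x0,y1)]
    return [[(*p,z0) for p in b],[(*p,z1) for p in b]]
E
python3 - <<'E'
from h import *
crop("scene",275,265,55,50,13,"pics/d5.png")
from scipy.optimize import least_squares
# blade corners (top surf z=4) : scene
S=[((-28,50,4),None),]
# top: bottom corner(272,166)~ underside/upper; scene corners
sc={(-28,1):(176,202.8),(-28,-1):(211.5,212),(28,-1):(203.5,229),(28,1):(166.3,219)}
def res(p,fl):
    x,y,z,yaw=p;R=bladeR(yaw);r=[]
    for (bx,sy),uv in sc.items():
        r+=list((proj("scene",T(R,[x,y,z],[[bx,50*sy*fl,4]]))[0]-uv))
    r+=list(proj("top",T(R,[x,y,z],[[-28,50,4]]))[0]-(272.3,165)) if fl>0 else []
    r+=list(proj("top",T(R,[x,y,z],[[-28,-50,4]]))[0]-(294.8,144.7))
    return r
for fl in(1,):
  for y0 in (0,90,180,270):
    o=least_squares(res,[500,-100,10,y0],args=(fl,));print(o.x,o.cost,np.round(o.fun,1))
E
```

```text
[ 549.73940386 -196.03425336  -68.97535621 -107.42499337] 1488.4382978101944 [ -3.8  25.   -2.8   8.8   2.1 -23.7   3.9  -7.3  17.5 -22.2 -13.   25.5]
[ 549.73642058 -196.0353604   -68.98051922  252.54774345] 1488.4382983930125 [ -3.8  25.   -2.8   8.9   2.1 -23.7   3.9  -7.3  17.5 -22.2 -13.   25.5]
[ 549.73644027 -196.03534818  -68.98047487  252.54791493] 1488.4382980833782 [ -3.8  25.   -2.8   8.9   2.1 -23.7   3.9  -7.3  17.5 -22.2 -13.   25.5]
[ 549.73960174 -196.03414918  -68.97496345  252.57676805] 1488.4383011392956 [ -3.8  25.   -2.8   8.8   2.1 -23.7   3.9  -7.3  17.5 -22.2 -13.   25.5]
```

View pics/d5.png

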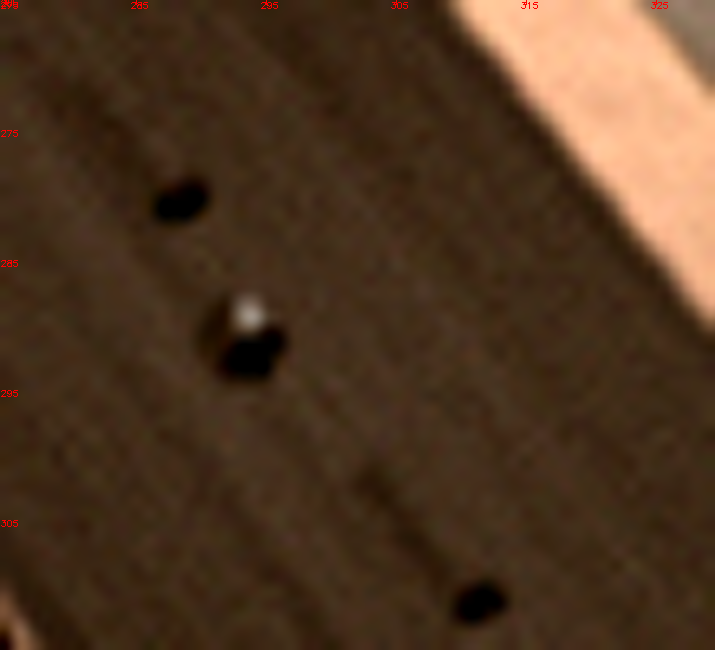

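Run:
```python
from h import *
from scipy.optimize import least_squares
sc={(-28,-1):(176,202.8),(-28,1):(211.5,212),(28,1):(203.5,228.6),(28,-1):(166.3,218.8)}
def res(p):
    x,y,z,yaw=p;R=bladeR(yaw);r=[]
    for (bx,sy),uv in sc.items():
        r+=list((proj("scene",T(R,[x,y,z],[[bx,50*sy,4]]))[0]-uv))
    r+=list(proj("top",T(R,[x,y,z],[[-28,50,4]]))[0]-(272.3,165))
    r+=list(proj("top",T(R,[x,y,z],[[-28,-50,4]]))[0]-(294.8,144.7))
    return r
for y0 in (0,90,180,270):
    o=least_squares(res,[500,-100,10,y0]);print(o.x,o.cost,np.round(o.fun,1))
x,y,z,yaw=o.x;R=bladeR(yaw);G=(0,160,0);B=(255,0,0)
out=[(-28,-50),(28,-50),(28,50),(-28,50),(-28,9),(-22,5.5),(-14,5.5),(-14,-5.5),(-22,-5.5),(-28,-9)]
for n,a,of in(("scene",(160,195,60,45,12),"pics/e1.png"),("top",(255,135,50,40,14),"pics/e2.png")):
    ps=[(proj(n,T(R,[x,y,z],[(*q,4) for q in out])),G)]+[(proj(n,T(R,[x,y,z],b)),B) for b in box(-13,13,-6,6,4,34)]
    crop(n,*a,of,polys=ps)
# seat
def rs(p,full=False):
    x,y,z,yaw,op=p;R=seatR(yaw);r=[];o=[x,y,z]
    def add(n,P,uv,w=1):r.extend(w*(proj(n,T(R,o,[P]))[0]-uv))
    add("top",(-21,0,12.5),(169.0,167.5)); add("scene",(-21,0,12),(293.5,289))
    add("scene",(-32,-24,3),(288.3,280.2)) if 0 else None
    add("top",(0,-70-op,40.5),(204,160.5),.7)
    add("scene",(-13,-70-op,40.5),(264.5,240),.0)
    # ledge block uphill-top edges
    return r
```

```text
[ 566.26862835 -136.38817208   15.48783811   41.64097769] 0.7112825115019041 [-0.4 -0.5  0.4 -0.3 -0.   0.6 -0.4  0.3 -0.1  0.4  0.1  0.1]
[ 566.26862827 -136.38817125   15.48783913   41.64097989] 0.7112825115022253 [-0.4 -0.5  0.4 -0.3 -0.   0.6 -0.4  0.3 -0.1  0.4  0.1  0.1]
[ 566.26862827 -136.38817132   15.48783906   41.64097984] 0.7112825115021975 [-0.4 -0.5  0.4 -0.3 -0.   0.6 -0.4  0.3 -0.1  0.4  0.1  0.1]
[ 566.26862835 -136.38817159   15.48783881  401.64097847] 0.7112825115015792 [-0.4 -0.5  0.4 -0.3 -0.   0.6 -0.4  0.3 -0.1  0.4  0.1  0.1]
```

View pics/e1.png

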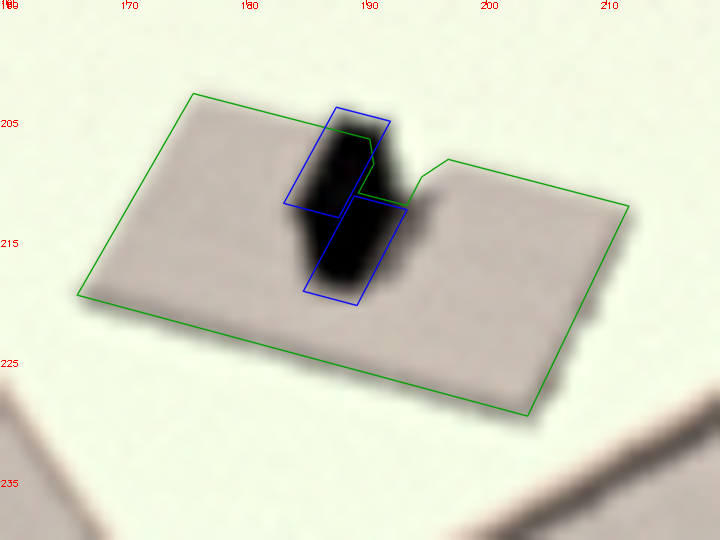

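View pics/e2.png

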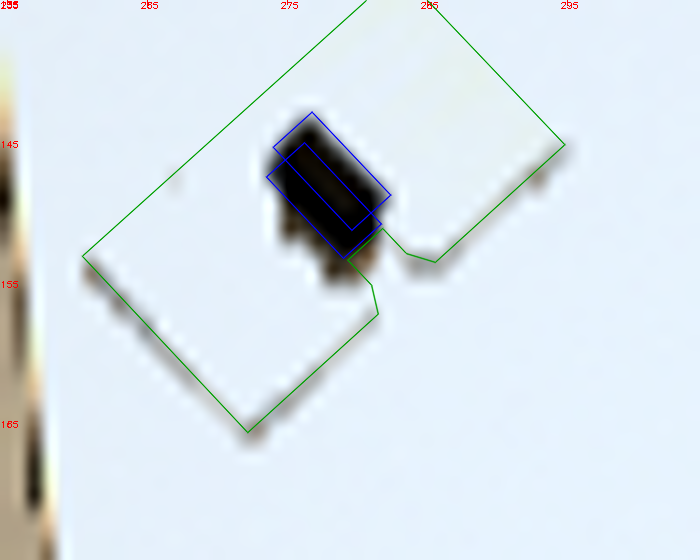

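```bash
cat > seat.py <<'E'
from h import *
from scipy.optimize import least_squares
def rs(p):
    x,y,z,yaw,op,d=p;R=seatR(yaw);r=[];o=[x,y,z]
    def add(n,P,uv,w=1):r.extend(w*(proj(n,T(R,o,[P]))[0]-uv))
    add("top",(-21,0,12),(169.0,167.7)); add("scene",(-21,0,12),(293.5,289))
    add("scene",(-28-d/2,-24,3),(288.3,280.2)); add("scene",(-28-d/2,48,3),(311.3,311.1))
    add("top",(-28-d/2,24,3),(161.6,171.3)); add("top",(-28-d/2,-48,3),(185.8,171.1))
    add("top",(0,-70-op,40.5),(203.9,160.5))
    return r
o=least_squares(rs,[500,130,100,0,42,8])
def draw(p,tag,src={}):
    x,y,z,yaw,op,d=p;R=seatR(yaw);G=(0,220,0);B=(255,0,0);C=(0,0,255)
    for n,a,of in(("scene",(245,225,80,95,6),"pics/%s1.png"%tag),("top",(145,145,80,50,10),"pics/%s2.png"%tag)):
        bs=[(b,G) for yy in(-36,36) for b in box(-28-d,-28,yy-12,yy+12,0,6)]
        bs+=[(b,B) for b in box(-13,13,-76-op,-64-op,10.5,40.5)]
        bs+=[(b,C) for b in box(-18,18,-100-op,-40-op,6.5,10.5)[1:]]
        t=np.linspace(0,6.28,12)
        bs+=[(np.c_[-21+3.5*np.cos(t),3.5*np.sin(t),0*t+h],B) for h in(0,12.5)]
        bs+=[([(-122,-140,0),(34,-140,0),(34,140,0),(-122,140,0)],G)]
        crop(n,*a,of,src.get(n),polys=[(proj(n,T(R,[x,y,z],q)),c) for q,c in bs])
if __name__=="__main__":
    print(o.x,o.cost,np.round(o.fun,1))
    J=np.linalg.pinv(o.jac.T@o.jac);print(np.sqrt(np.diag(J)))
    draw(o.x,"f")
E
python3 seat.py
```

```text
[517.0242977  195.15589482 120.87102765   2.4262874   38.51621061
  16.79270209] 1.833073110093768 [-0.2 -0.5 -0.5  0.   0.1  0.4  0.7 -0.4  0.3  0.1  0.1 -1.   0.1  1. ]
[1.6611648  1.13909641 2.94688577 1.34350231 3.10395142 4.85661597]
```

```bash
sleep 0
```

```text
(no output)
```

View pics/f1.png

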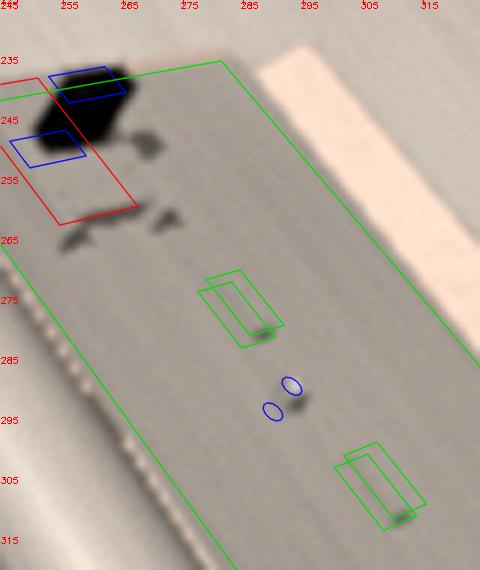

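View pics/f2.png

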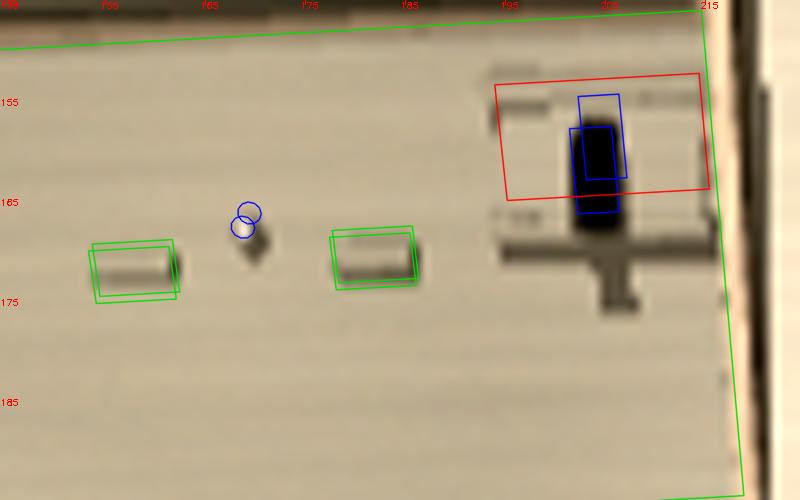

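```bash
python3 - <<'E'
s=open('seat.py').read()
s=s.replace('''add("top",(0,-70-op,40.5),(203.9,160.5))''','''add("top",(0,-70-op,40.5),(203.9,164.5))
    add("top",(13,-70-op,10.5),(203.8,156.8)) 
    def line(n,A,B,pts):
        a,b=proj(n,T(R,o,[A,B]));t=(b-a)/np.linalg.norm(b-a)
        for q in pts:
            v=np.array(q)-a;r.append(t[0]*v[1]-t[1]*v[0])
    line("top",(-122,140,0),(-122,-140,0),[(85+205/4.7,95+490/4.7),(85+630/4.7,95+484/4.7)])
    line("top",(-122,-140,0),(34,-140,0),[(216.3,146),(219.0,190)])
    line("scene",(-122,140,0),(-122,-140,0),[(287,237.5),(320,279),(340,305)])
    line("scene",(34,140,0),(34,-140,0),[(251,276.5),(275,310)])''')
open('seat.py','w').write(s)
E
python3 seat.py
```

```text
[5.15298064e+02 1.92901799e+02 1.16133773e+02 2.48411357e-01
 3.49899589e+01 1.43625231e+01] 9.422850504483403 [ 0.6  0.3 -0.4  0.2  0.3  0.6 -0.4  0.4  1.   0.3  0.7  0.  -0.4 -0.6
  0.4 -0.5  1.   1.5  0.4  0.8  0.6  0.8  0.4 -2.8 -1.5]
[0.92660598 0.92278195 2.18673886 0.53451611 2.29067751 3.59819916]
```

View pics/f1.png

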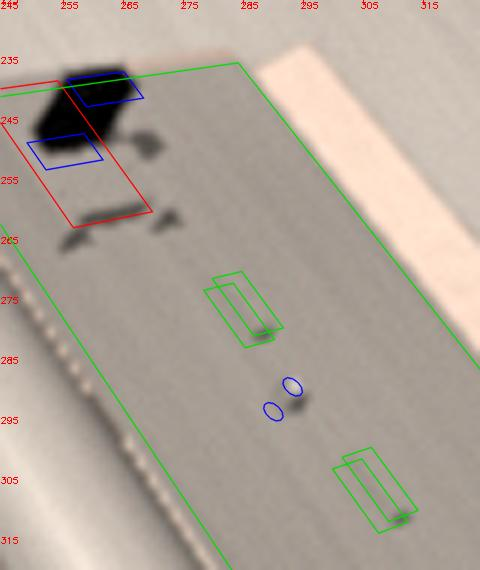

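View pics/f2.png

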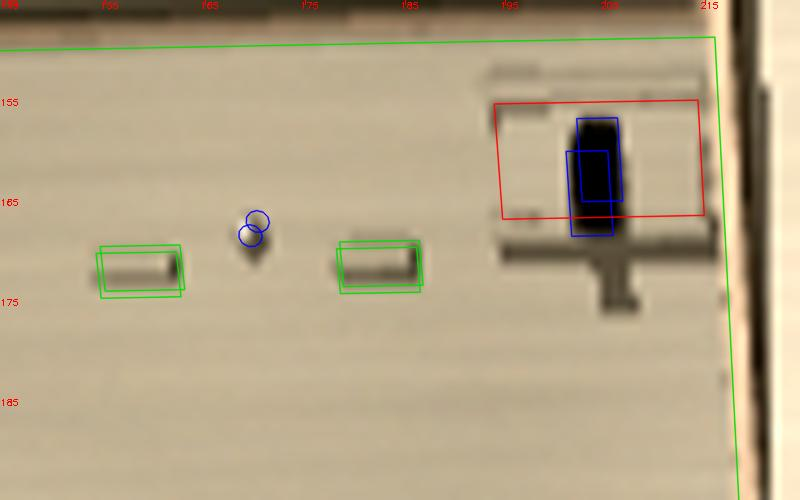

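```bash
sed -i '/line("scene",(34,140/d' seat.py; sed -i 's/^    line("scene",(-122,140,0).*$/&\n    line("top",(-28-d,48,1),(-28-d,24,1),[(155,172.7),(161,172.7)]);line("top",(-28-d,-48,1),(-28-d,-24,1),[(179,172.7),(185,172.6)]);r.append((op-40)\/4)/' seat.py; python3 seat.py
python3 - <<'E'
from h import *
s=env.state();R=Ro.from_euler('xyz',s['ee_rot'],degrees=True).as_matrix();print(np.round(R,3))
E
```

```text
[5.13940344e+02 1.93163813e+02 1.17108552e+02 1.25909865e-01
 3.63725465e+01 1.06468555e+01] 3.2488320529557977 [ 0.4  0.7  0.4 -0.3  0.4  0.3 -0.3  0.2  0.7  0.1  0.5 -0.1 -0.1 -0.2
  0.8 -0.   0.7  1.   0.5  1.  -0.2  0.  -0.3 -0.2 -0.1 -0.2 -0.2 -0.9]
[0.98826407 0.89034498 2.17469944 0.53803032 1.98308232 2.03224912]
[[-0.     0.291  0.957]
 [ 0.     0.957 -0.291]
 [-1.     0.    -0.   ]]
```

View pics/f2.png

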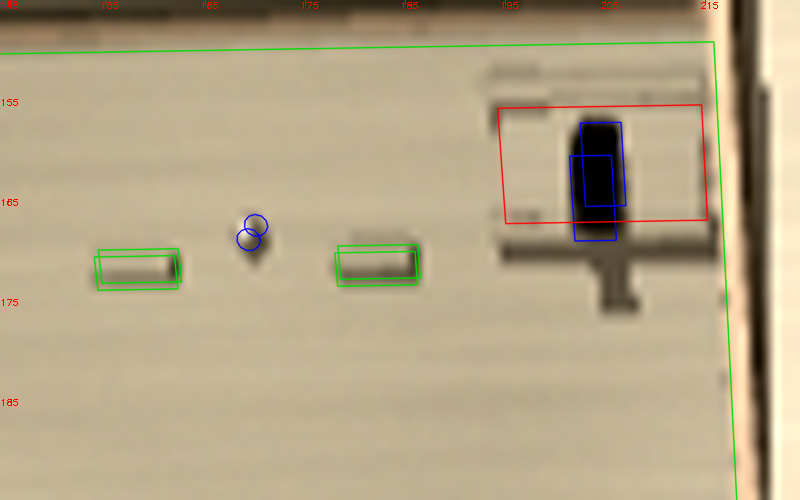

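View pics/f1.png

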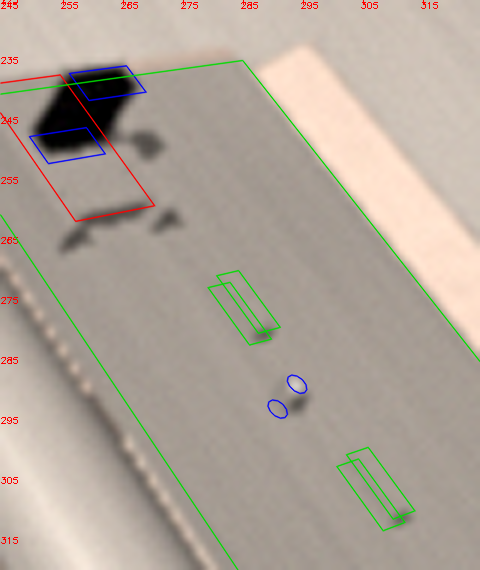

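```bash
cat > plan.py <<'E'
from h import *
def plan(target,a,nmax=36,step=4.0,turn=1.15,cur=None):
    """target world xyz mm, tool-y angle a deg; prints rows"""
    if cur is None:
        s=env.state();R=Ro.from_euler('xyz',s['ee_rot'],degrees=True).as_matrix()
        p=s['ee_pos'];a0=np.degrees(np.arctan2(R[1,1],R[0,1]))
    else: p,a0=np.array(cur[:3],float),cur[3]
    d=(np.array(target,float)-p)/10; da=(a-a0+180)%360-180; tu=-da/6
    n=int(max(1,np.ceil(np.linalg.norm(d)/step),np.ceil(abs(tu)/turn)))
    rows=[];pos=np.zeros(3);ang=a0
    for i in range(n):
        tgt=d*(i+1)/n; w=tgt-pos
        y=np.array([np.cos(np.radians(ang)),np.sin(np.radians(ang)),0]);x=np.array([0,0,-1.]);z=np.cross(x,y)
        r=np.round([x@w,y@w,z@w],2); t=round(tu*(i+1)/n-(a0-ang)/6,2)
        pos=pos+r[0]*x+r[1]*y+r[2]*z; ang-=t*6
        rows.append([*map(float,r),t])
    for i in range(0,n,12): print(str([v for r in rows[i:i+12] for v in r]).replace(' ',''))
    return rows
def show():
    s=env.state();R=Ro.from_euler('xyz',s['ee_rot'],degrees=True).as_matrix()
    print(round(s['time_s'],2),np.round(s['ee_pos'],1),'a',round(np.degrees(np.arctan2(R[1,1],R[0,1])),2),'q',np.round(s['qpos'],1),'F',np.round(s['force'],1),'w',round(s['gripper_width'],1),'down',np.round(R[:,0],3))
E
python3 -c "
from plan import *
show()
plan((566,-136,160),-48.4)"
```

```text
0.5 [167.  550.2 239. ] a 73.11 q [72.  18.3 89.6  0.  72.  -1.1] F [ 0.1  1.1 -0.1] w 91.3 down [-0.  0. -1.]
[0.39,-2.7,2.91,np.float64(1.01),0.4,-2.39,3.17,np.float64(1.02),0.39,-2.02,3.41,np.float64(1.01),0.4,-1.66,3.61,np.float64(1.01),0.39,-1.27,3.76,np.float64(1.01),0.4,-0.87,3.87,np.float64(1.02),0.39,-0.44,3.94,np.float64(1.01),0.4,-0.03,3.97,np.float64(1.01),0.39,0.39,3.95,np.float64(1.01),0.4,0.81,3.89,np.float64(1.02),0.39,1.22,3.78,np.float64(1.01),0.4,1.6,3.62,np.float64(1.01)]
[0.39,1.99,3.44,np.float64(1.01),0.4,2.33,3.21,np.float64(1.02),0.39,2.66,2.94,np.float64(1.01),0.4,2.96,2.65,np.float64(1.01),0.39,3.23,2.32,np.float64(1.01),0.4,3.44,1.96,np.float64(1.02),0.39,3.64,1.59,np.float64(1.01),0.4,3.79,1.19,np.float64(1.01)]
```

>>> jog_arm:
  plan: [0.4,-2.7,2.9,1.01,0.4,-2.4,3.2,1.02,0.4,-2.0,3.4,1.01,0.4,-1.7,3.6,1.01,0.4,-1.3,3.8,1.01,0.4,-0.9,3.9,1.02,0.4,-0.4,3.9,1.01,0.4,0,4.0,1.01,0.4,0.4,4.0,1.01,0.4,0.8,3.9,1.02,0.4,1.2,3.8,1.01,0.4,1.6,3.6,1.01]
  claw: 4.5

```text
time_s: 1.5
ee_pos: [407.5, 135.4, 191.1]
ee_rot: [112.6, 89.9, 22.5]
force: [1.1, 0.9, 0.3]
gripper_width: 44.7
```

>>> jog_arm:
  plan: [0.4,2.0,3.4,1.01,0.4,2.3,3.2,1.02,0.4,2.7,2.9,1.01,0.4,3.0,2.7,1.01,0.4,3.2,2.3,1.01,0.4,3.4,2.0,1.02,0.4,3.6,1.6,1.01,0.4,3.8,1.2,1.01,0,0,0,0,0,0,0,0]

```text
time_s: 2.33
ee_pos: [566.3, -138.5, 158.2]
ee_rot: [-72.5, 89.9, 149.0]
force: [-1.0, 0.4, 0.5]
gripper_width: 44.6
```

```bash
python3 -c "
from plan import *
show()
plan((566.5,-136.4,85),-48.4)"
```

```text
2.33 [ 566.3 -138.5  158.2] a -48.52 q [-14.9  22.5  95.5   0.   62.   33.6] F [-1.   0.4  0.5] w 44.6 down [-0.001  0.001 -1.   ]
[3.66,-0.07,-0.07,np.float64(-0.01),3.66,-0.07,-0.08,np.float64(-0.01)]
```

>>> jog_arm:
  plan: [3.6,-0.1,-0.1,0,3.6,-0.1,-0.1,0,0,0,0,0]

```text
time_s: 2.58
ee_pos: [560.9, -131.5, 81.4]
ee_rot: [-57.9, 89.2, 163.9]
force: [-1.1, 0.6, -0.1]
gripper_width: 44.8
```

```bash
python3 -c "
from plan import *
show()
for n,a in(('scene',(150,170,80,65,9)),('top',(245,115,70,60,10))):
    f=env.grab_frame(n)[:,:,::-1]; cv2.imwrite(f'pics/g_{n}.png',f)
    R=bladeR(41.64);o=[566.27,-136.4,15.5]
    crop(n,*a,f'pics/gc_{n}.png',f,[(proj(n,T(R,o,b)),(255,0,0)) for b in box(-13,13,-6,6,4,34)])
"
```

```text
2.58 [ 560.9 -131.5   81.4] a -48.28 q [-14.4  26.8 101.2   0.   52.8  33.9] F [-1.1  0.6 -0.1] w 44.8 down [-0.013  0.004 -1.   ]
```

View pics/gc_scene.png

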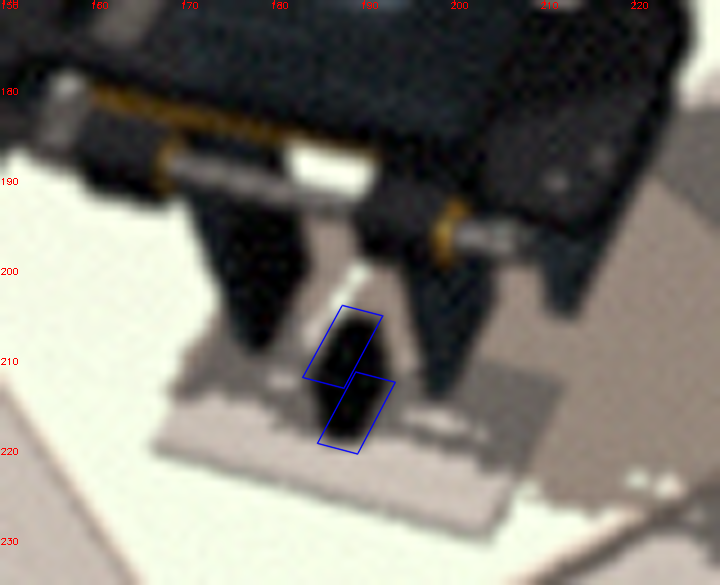

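View pics/gc_top.png

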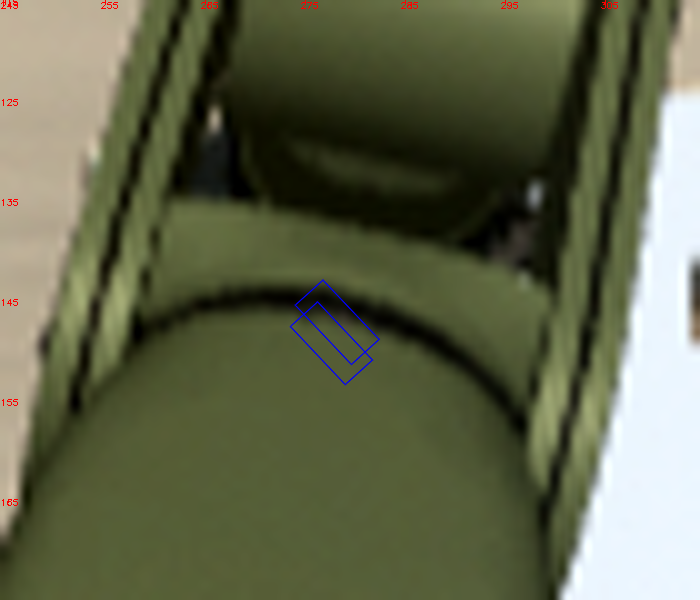

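```bash
python3 -c "
from plan import *
show()
plan((566.5,-136.4,52),-48.4)"
```

```text
2.68 [ 565.1 -132.8   86.8] a -48.29 q [-14.4  26.5 100.7   0.   52.9  33.9] F [-0.5 -0.3  1. ] w 45.4 down [-0.003  0.001 -1.   ]
[3.48,0.36,0.14,np.float64(0.02)]
```

>>> jog_arm:
  plan: [1.2,0.3,0.1,0,1.2,0,0,0,1.0,0,0,0,0,0,0,0,0,0,0,0]

```text
time_s: 3.1
ee_pos: [567.6, -136.9, 53.3]
ee_rot: [137.4, 90.0, -1.0]
force: [-0.2, 0.1, 0.1]
gripper_width: 45.1
```

```bash
python3 -c "
from plan import *
show()
f=env.grab_frame('scene')[:,:,::-1]; cv2.imwrite('pics/i.png',f)
crop('scene',150,170,80,65,9,'pics/i1.png',f)
"
```

```text
3.1 [ 567.6 -136.9   53.3] a -48.38 q [-14.7  29.  102.3   0.   48.7  33.7] F [-0.2  0.1  0.1] w 45.1 down [ 0.001 -0.    -1.   ]
```

View pics/i1.png

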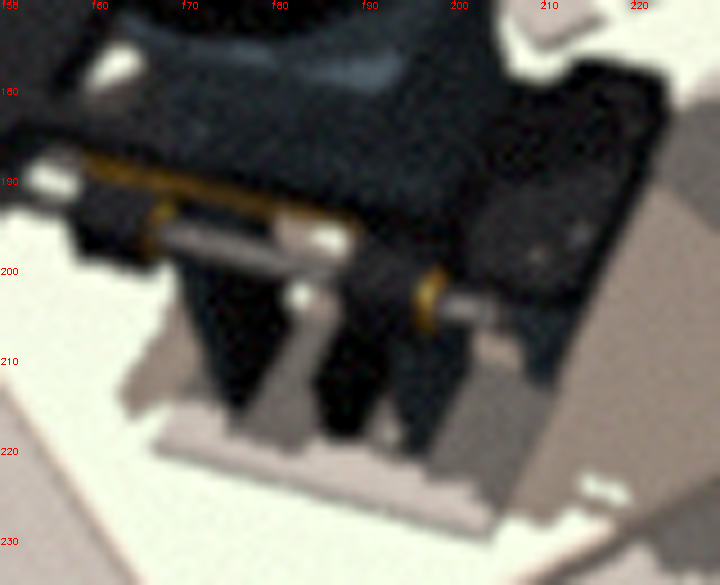

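>>> jog_arm:
  plan: [0.2,0,-0.1,0,0,0,0,0,0,0,0,0,0,0,0,0,0,0,0,0,0,0,0,0,0,0,0,0]
  claw: 0
  newtons: 10

```text
time_s: 3.73
ee_pos: [568.1, -136.2, 51.1]
ee_rot: [-128.9, 90.0, 92.7]
force: [-0.1, 0.5, 1.3]
gripper_width: 11.8
```

>>> jog_arm:
  plan: [0,0,0,0,0,0,0,0,-0.5,0,0,0,-1,0,0,0,-2,0,0,0,-2,0,0,0,0,0,0,0]

```text
time_s: 4.32
ee_pos: [570.8, -137.0, 110.2]
ee_rot: [123.9, 89.5, -14.5]
force: [1.4, -1.1, -1.6]
gripper_width: 12.1
```

```bash
python3 -c "
from plan import *
show()
f=env.grab_frame('scene')[:,:,::-1]; cv2.imwrite('pics/j.png',f)
crop('scene',130,130,110,110,6,'pics/j1.png',f)
show()
"
```

```text
4.32 [ 570.8 -137.   110.2] a -48.39 q [-14.6  25.3  98.8   0.   55.4  33.8] F [ 1.4 -1.1 -1.6] w 12.1 down [ 0.008 -0.002 -1.   ]
4.37 [ 569.8 -136.7  108.4] a -48.39 q [-14.6  25.4  98.9   0.   55.4  33.8] F [ 1.3 -0.7 -1.7] w 11.8 down [ 0.006 -0.001 -1.   ]
```

View pics/j1.png

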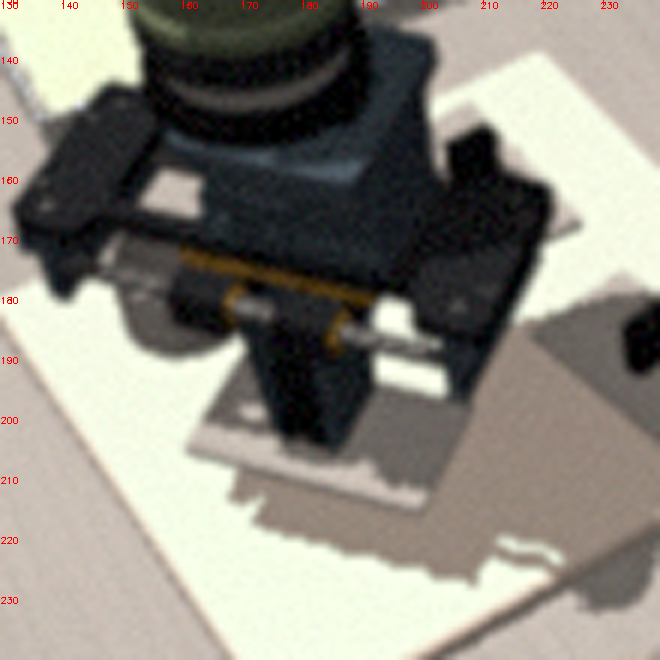

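```bash
sed -i "s/t=round(tu/t=round(float(tu)/;s/(a0-ang)\/6,2)/float(a0-ang)\/6,2)/" plan.py; python3 -c "
from plan import *
plan((560,-110,220),-55,step=3.2)
plan((432.6,193.5,225),-90,step=3.2,cur=(560,-110,220,-55))"
```

```text
[-2.79,-0.66,-0.26,0.28,-2.79,-0.67,-0.24,0.27,-2.79,-0.68,-0.23,0.28,-2.79,-0.68,-0.2,0.27]
[-0.05,-2.92,-0.63,0.53,-0.04,-2.96,-0.47,0.53,-0.05,-2.98,-0.31,0.53,-0.04,-2.99,-0.14,0.53,-0.05,-2.99,0.02,0.53,-0.04,-2.98,0.2,0.53,-0.05,-2.97,0.35,0.53,-0.04,-2.95,0.52,0.53,-0.05,-2.91,0.69,0.53,-0.04,-2.87,0.84,0.53,-0.05,-2.82,1.01,0.53]
```

>>> jog_arm:
  plan: [-1.5,-0.3,-0.1,0.2,-2.7,-0.7,-0.2,0.3,-2.7,-0.7,-0.2,0.3,-2.7,-0.7,-0.2,0.3,-1.5,-0.3,-0.2,0,0,-1.4,-0.3,0.3,0,-2.9,-0.6,0.5,0,-3.0,-0.5,0.5,0,-3.0,-0.3,0.5,0,-3.0,-0.1,0.5,0,-3.0,0,0.5,0,-3.0,0.2,0.5]
  newtons: 25

```text
time_s: 5.37
ee_pos: [485.2, 72.3, 215.8]
ee_rot: [-9.9, 89.9, -174.8]
force: [0.6, -0.4, -1.8]
gripper_width: 12.0
```

>>> jog_arm:
  plan: [0,-3.0,0.4,0.5,0,-2.9,0.5,0.5,0,-2.9,0.7,0.5,0,-2.9,0.8,0.5,0,-1.8,0.7,0.5,0,-0.8,0.3,0.2,0,0,0,0,0,0,0,0]

```text
time_s: 6.03
ee_pos: [429.7, 207.3, 216.1]
ee_rot: [41.4, 89.9, -139.5]
force: [0.7, -0.9, -2.4]
gripper_width: 11.8
```

```bash
python3 -c "
from plan import *
show()
plan((432.6,193.5,145),-90,step=2)"
```

```text
6.03 [429.7 207.3 216.1] a -90.88 q [ 24.4  10.5 103.9  -0.   65.7 115.3] F [ 0.7 -0.9 -2.4] w 11.8 down [-0.001 -0.001 -1.   ]
[1.78,0.34,-0.08,-0.04,1.78,0.35,-0.08,-0.03,1.78,0.35,-0.07,-0.04,1.77,0.34,-0.08,-0.04]
```

>>> jog_arm:
  plan: [1.8,0.4,0,-0.1,1.8,0.4,-0.1,-0.05,1.8,0.3,-0.1,0,1.4,0.3,-0.1,0,0,0,0,0,0,0,0,0]

```text
time_s: 6.53
ee_pos: [433.0, 192.4, 148.4]
ee_rot: [25.9, 89.9, -154.2]
force: [0.5, 0.9, -2.2]
gripper_width: 12.1
```

```bash
python3 -c "
from plan import *
f=env.grab_frame('scene')[:,:,::-1]; cv2.imwrite('pics/k.png',f)
crop('scene',230,180,150,150,5,'pics/k1.png',f)
show()
"
```

```text
6.58 [433.6 193.  149.3] a -90.14 q [ 22.6  14.  110.1  -0.   55.9 112.7] F [ 0.5  0.5 -1.4] w 11.9 down [ 0.  0. -1.]
```

View pics/k1.png

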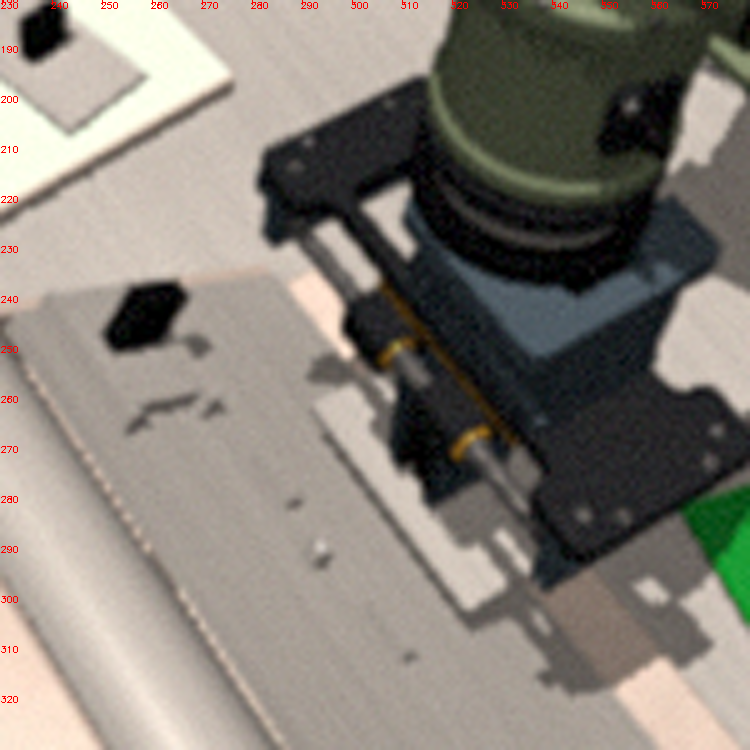

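>>> jog_arm:
  plan: [1.2,0,0,0,1.0,0,0,0,0,0,0,0,0.2,0,0,0,0.2,0,0,0,0.2,0,0,0,0,0,0,0]
  newtons: 8

```text
time_s: 7.17
ee_pos: [432.7, 193.6, 121.5]
ee_rot: [-61.2, 90.0, 118.7]
force: [-3.4, -0.6, 3.5]
gripper_width: 11.9
```

```bash
python3 -c "
from plan import *
show()"
```

```text
7.17 [432.7 193.6 121.5] a -90.1 q [ 22.7  15.8 112.3   0.   51.8 112.8] F [-3.4 -0.6  3.5] w 11.9 down [-0.     0.001 -1.   ]
```

>>> jog_arm:
  plan: [0.2,0,0,0,0.2,0,0,0,0,0,0,0]

```text
time_s: 7.42
ee_pos: [432.1, 193.6, 116.8]
ee_rot: [-7.9, 89.9, 172.0]
force: [-5.2, 0.3, 2.2]
gripper_width: 12.2
```

```bash
python3 -c "
from plan import *
show()"
```

```text
7.42 [432.1 193.6 116.8] a -90.1 q [2.270e+01 1.620e+01 1.127e+02 1.000e-01 5.120e+01 1.128e+02] F [-5.2  0.3  2.2] w 12.2 down [-0.002  0.    -1.   ]
```

>>> jog_arm:
  plan: [0.2,0,0,0,0.2,0,0,0,0,0,0,0]

```text
time_s: 7.67
ee_pos: [432.3, 193.5, 113.4]
ee_rot: [-8.8, 89.9, 171.1]
force: [-6.2, 0.9, 6.8]
gripper_width: 12.4
```

```bash
python3 -c "
from plan import *
f=env.grab_frame('scene')[:,:,::-1]; cv2.imwrite('pics/l.png',f)
crop('scene',230,180,150,150,5,'pics/l1.png',f)
show()
"
```

```text
7.72 [432.3 193.6 113.3] a -90.09 q [2.270e+01 1.640e+01 1.129e+02 1.000e-01 5.070e+01 1.128e+02] F [-6.4  0.1  6.8] w 12.3 down [-0.001  0.    -1.   ]
```

View pics/l1.png

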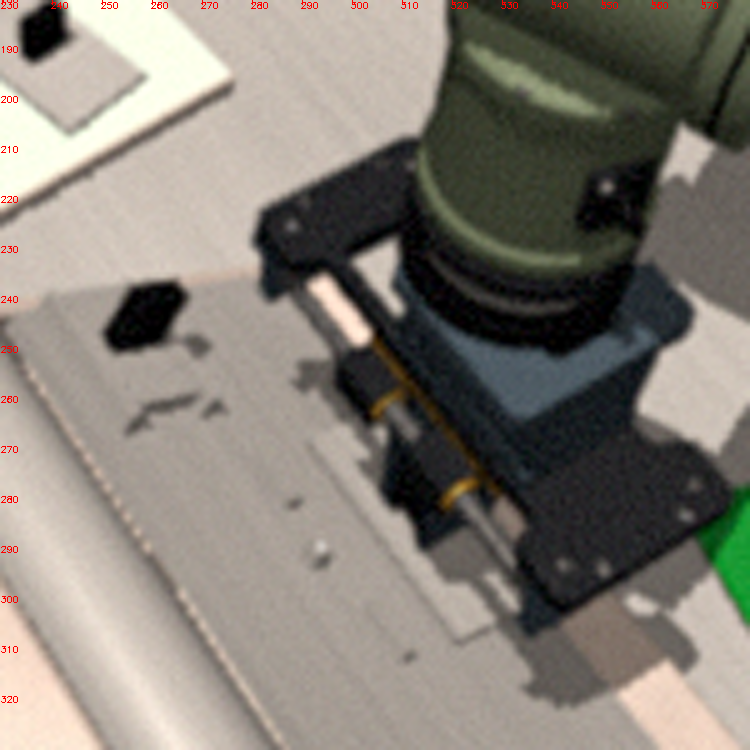

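>>> jog_arm:
  plan: [0.2,0,0,0,0,0,0,0]

```text
time_s: 7.88
ee_pos: [432.5, 193.6, 111.9]
ee_rot: [-26.7, 90.0, 153.2]
force: [-6.2, -1.1, 9.4]
gripper_width: 12.1
```

>>> jog_arm:
  plan: [0.2,0,0,0,0,0,0,0]

```text
time_s: 8.05
ee_pos: [432.6, 193.6, 110.8]
ee_rot: [-69.0, 90.0, 110.9]
force: [-9.3, -0.6, 16.7]
gripper_width: 11.9
```

>>> jog_arm:
  plan: [0.2,0,0,0,0,0,0,0]

```text
time_s: 8.22
ee_pos: [432.7, 193.6, 110.6]
ee_rot: [-135.7, 89.9, 44.2]
force: [-12.8, -3.0, 31.5]
gripper_width: 11.7
```

>>> jog_arm:
  plan: [-0.3,0,0,0,0,0,0,0,0,0,0,0]
  newtons: 40

```text
time_s: 8.47
ee_pos: [434.0, 193.7, 111.5]
ee_rot: [-164.0, 89.8, 15.9]
force: [-5.0, -1.3, 13.0]
gripper_width: 11.8
```

```bash
python3 -c "
from plan import *
fs=np.mean([env.grab_frame('scene')[:,:,::-1].astype(float) for _ in range(2)],0); np.save('pics/m.npy',fs)
crop('scene',270,235,90,90,8,'pics/m1.png',fs)
f=env.grab_frame('top')[:,:,::-1]; cv2.imwrite('pics/mt.png',f)
crop('top',130,130,100,100,7,'pics/m2.png',f)
show()
"
```

```text
8.62 [434.  193.7 111.5] a -90.06 q [ 22.7  16.6 113.   -0.   50.2 112.7] F [-5.1 -2.5 14.1] w 11.7 down [ 0.003  0.001 -1.   ]
```

View pics/m1.png

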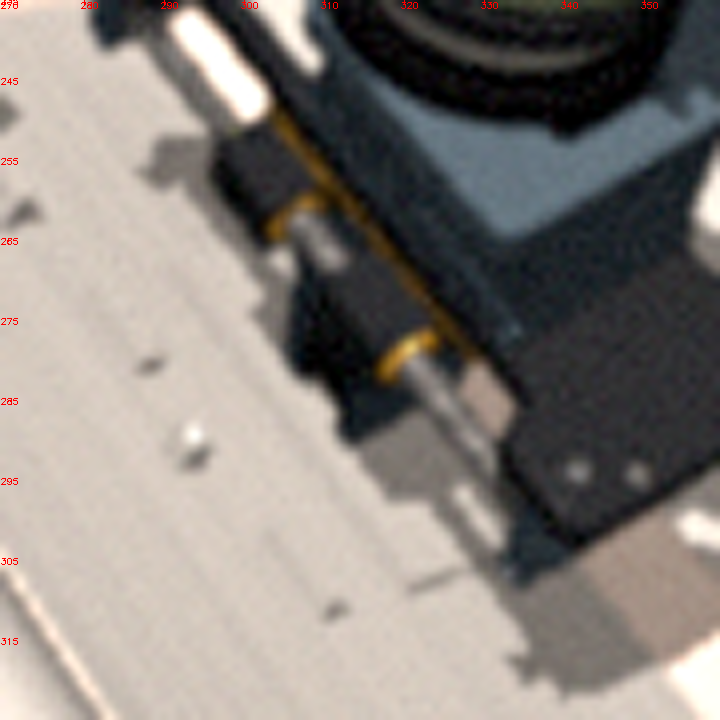

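View pics/m2.png

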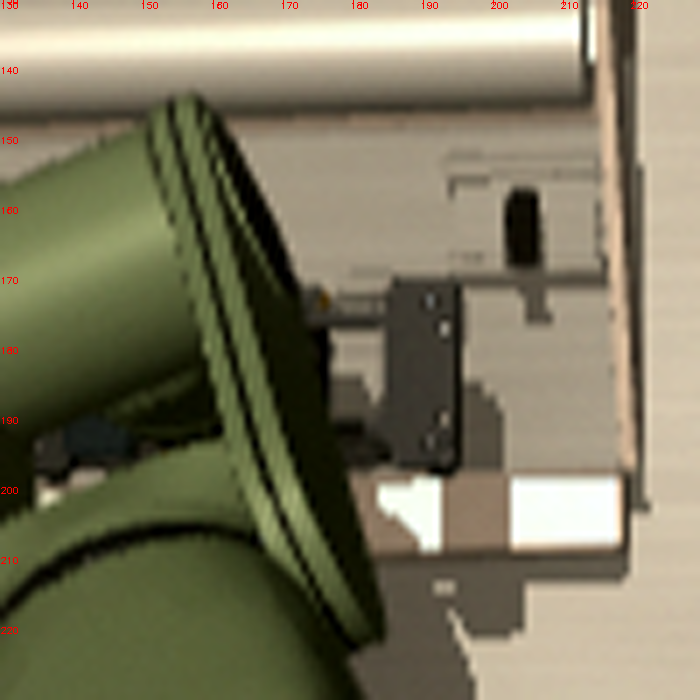

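```bash
cat > ov.py <<'E'
from h import *
SEAT=[513.9,193.2,117.1,0.0]
def ov(n,f,a,out,xb,yb,gain=True,yaw=0,seat=SEAT):
    R=seatR(seat[3]);o=np.array(seat[:3])
    b=[(-28,-50),(28,-50),(28,50),(-28,50),(-28,9),(-22,5.5),(-14,5.5),(-14,-5.5),(-22,-5.5),(-28,-9)]
    c,s=np.cos(yaw),np.sin(yaw)
    P=[(x*c-y*s+xb,x*s+y*c+yb,4) for x,y in b];P0=[(x,y,0) for x,y,_ in P]
    crop(n,*a,out,f,[(proj(n,T(R,o,P)),(0,200,0)),(proj(n,T(R,o,P0)),(200,0,0))])
E
python3 -c "
from ov import *
f=np.load('pics/m.npy')
f=np.clip(f,0,160)
ov('scene',f,(280,240,60,90,8),'pics/n1.png',-78,0)
"
```

```text
(no output)
```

View pics/n1.png

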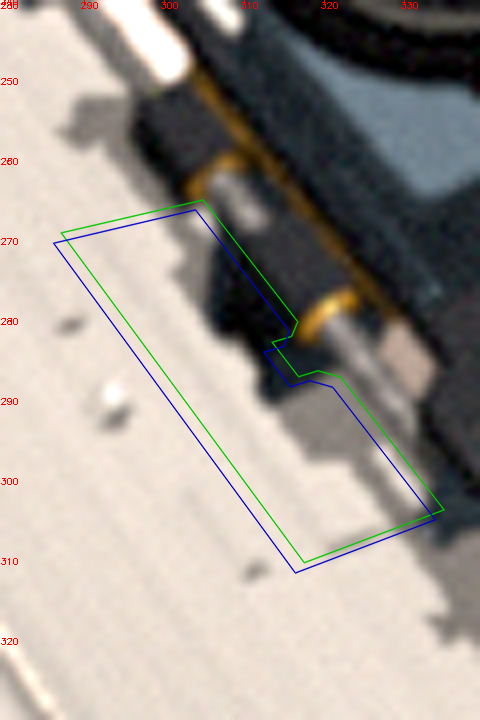

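```bash
python3 -c "
from ov import *
f=np.load('pics/m.npy')
g=cv2.GaussianBlur(f,(0,0),.7).mean(2)
g=np.repeat(np.clip((g-85)*5,0,255)[:,:,None],3,2)
crop('scene',280,255,55,65,11,'pics/n2.png',g)
"
```

```text
(no output)
```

View pics/n2.png

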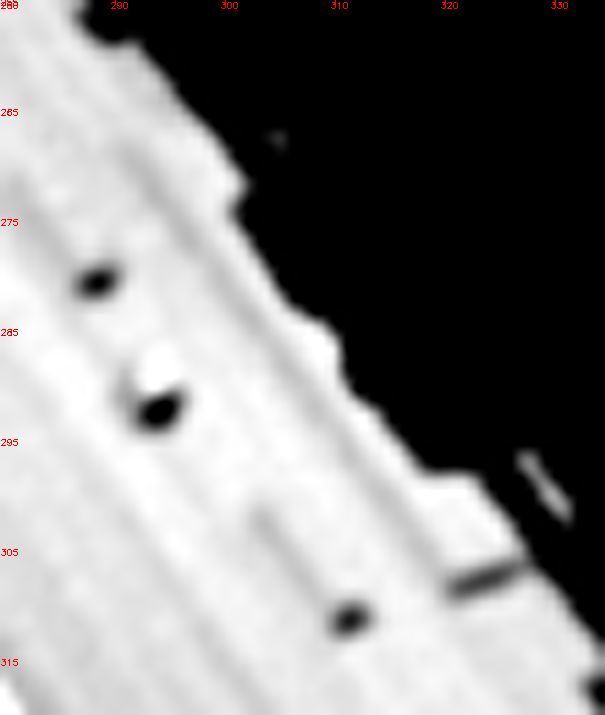

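```bash
python3 -c "
from ov import *
R=seatR(0);o=np.array(SEAT[:3])
for P in [(-28,24,3),(-28,48,3),(-28,-24,3),(-33,48,3),(-33,-24,3),(-21,0,12),(28-82,50,2),(28-82,-50,2),(28-82,-1.5+50,2),(-60,50,2),(-70,50,2),(28-80,50,2)]:
    print(P,np.round(proj('scene',T(R,o,[P]))[0],1))
"
```

```text
(-28, 24, 3) [301.5 301.3]
(-28, 48, 3) [309.2 312.1]
(-28, -24, 3) [286.9 281. ]
(-33, 48, 3) [310.9 311.4]
(-33, -24, 3) [288.6 280.6]
(-21, 0, 12) [293.9 288.7]
(-54, 50, 2) [318.3 310. ]
(-54, -50, 2) [288.  268.9]
(-54, 48.5, 2) [317.8 309.3]
(-60, 50, 2) [320.2 309.2]
(-70, 50, 2) [323.4 308. ]
(-52, 50, 2) [317.6 310.2]
```

```bash
cat > prof.py <<'E'
from ov import *
def prof(f,n,yr,z,xs,seat=SEAT,yaw=0.0):
    R=seatR(seat[3]);o=np.array(seat[:3]);g=f.mean(2).astype(np.float32);r=[]
    ys=np.linspace(*yr,40)
    for x in xs:
        p=proj(n,T(R,o,np.c_[x+yaw*ys,ys,0*ys+z])).astype(np.float32)
        r.append(cv2.remap(g,p[:,0][None],p[:,1][None],cv2.INTER_CUBIC).mean())
    return np.array(r)
E
python3 -c "
from prof import *
m=np.load('pics/m.npy');a=np.load('pics/sceneavg.npy')
xs=np.arange(-46,-16,1.)
for nm,f in(('avg',a),('m',m)):
  for yr in((-47,-25),(25,46)):
    for yw in (0,-.04,):
      v=prof(f,'scene',yr,3,xs,yaw=yw);print(nm,yr,yw,' '.join('%d:%.0f'%(x,q) for x,q in zip(xs,v)))
xs=np.arange(-75,-40,1.)
for yr in((-20,-5),(-5,20),(20,45)):
    v=prof(m,'scene',yr,2,xs);print('blade',yr,' '.join('%d:%.0f'%(x,q) for x,q in zip(xs,v)))
"
```

```text
avg (-47, -25) 0 -46:95 -45:95 -44:95 -43:95 -42:95 -41:94 -40:94 -39:94 -38:94 -37:93 -36:93 -35:92 -34:91 -33:91 -32:90 -31:90 -30:90 -29:91 -28:92 -27:92 -26:93 -25:93 -24:93 -23:94 -22:94 -21:94 -20:95 -19:95 -18:96 -17:96
avg (-47, -25) -0.04 -46:95 -45:95 -44:95 -43:95 -42:94 -41:94 -40:94 -39:94 -38:93 -37:93 -36:92 -35:91 -34:90 -33:90 -32:90 -31:91 -30:91 -29:92 -28:92 -27:93 -26:93 -25:93 -24:94 -23:94 -22:94 -21:95 -20:96 -19:96 -18:96 -17:97
avg (25, 46) 0 -46:97 -45:96 -44:96 -43:96 -42:96 -41:96 -40:96 -39:95 -38:95 -37:95 -36:94 -35:93 -34:92 -33:92 -32:91 -31:91 -30:92 -29:93 -28:94 -27:94 -26:95 -25:95 -24:95 -23:95 -22:95 -21:95 -20:95 -19:95 -18:96 -17:96
avg (25, 46) -0.04 -46:97 -45:97 -44:96 -43:96 -42:96 -41:96 -40:96 -39:96 -38:96 -37:95 -36:95 -35:94 -34:93 -33:93 -32:92 -31:91 -30:91 -29:92 -28:92 -27:93 -26:94 -25:95 -24:95 -23:95 -22:95 -21:95 -20:95 -19:95 -18:95 -17:96
m (-47, -25) 0 -46:108 -45:108 -44:108 -43:108 -42:107 -41:107 -40:107 -39:107 -38:106 -37:106 -36:106 -35:105 -34:104 -33:104 -32:103 -31:103 -30:103 -29:103 -28:104 -27:105 -26:106 -25:1
[... 1021 characters left out ...]
54:109 -53:109 -52:109 -51:110 -50:110 -49:110 -48:109 -47:109 -46:109 -45:109 -44:109 -43:109 -42:109 -41:110
blade (-5, 20) -75:104 -74:108 -73:110 -72:111 -71:111 -70:111 -69:110 -68:109 -67:108 -66:106 -65:105 -64:104 -63:104 -62:105 -61:106 -60:107 -59:107 -58:108 -57:109 -56:109 -55:109 -54:110 -53:110 -52:110 -51:111 -50:111 -49:110 -48:110 -47:110 -46:110 -45:109 -44:109 -43:110 -42:110 -41:111
blade (20, 45) -75:109 -74:110 -73:111 -72:111 -71:111 -70:110 -69:109 -68:109 -67:107 -66:106 -65:105 -64:105 -63:105 -62:105 -61:105 -60:106 -59:107 -58:108 -57:109 -56:109 -55:109 -54:109 -53:110 -52:110 -51:110 -50:110 -49:110 -48:110 -47:110 -46:109 -45:109 -44:110 -43:110 -42:110 -41:109
```

```bash
python3 -c "
from prof import *
m=np.load('pics/m.npy');g=m.mean(2).astype(np.float32)
R=seatR(0);o=np.array(SEAT[:3])
def py(xr,z,ys):
    xs=np.linspace(*xr,12);r=[]
    for y in ys:
        p=proj('scene',T(R,o,np.c_[xs,0*xs+y,0*xs+z])).astype(np.float32)
        r.append(cv2.remap(g,p[:,0][None],p[:,1][None],cv2.INTER_CUBIC).mean())
    print(' '.join('%d:%.0f'%(y,q) for y,q in zip(ys,r)))
py((-38,-32),3,np.arange(40,56,1.))
py((-38,-32),3,np.arange(-32,-16,1.))
py((-78,-66),2,np.arange(40,58,1.))
"
```

```text
40:107 41:107 42:107 43:107 44:105 45:100 46:91 47:83 48:83 49:92 50:103 51:109 52:111 53:110 54:109 55:109
-32:108 -31:108 -30:108 -29:106 -28:102 -27:94 -26:84 -25:79 -24:85 -23:95 -22:104 -21:109 -20:110 -19:110 -18:110 -17:110
40:109 41:109 42:109 43:110 44:110 45:108 46:104 47:97 48:88 49:86 50:93 51:101 52:108 53:110 54:110 55:110 56:109 57:109
```

>>> jog_arm:
  plan: [-0.5,0,0,0,-1.0,0,0,0,-1.5,0,0,0,0,0,0,0,0,0,0,0]

```text
time_s: 9.03
ee_pos: [434.0, 193.7, 140.0]
ee_rot: [-163.4, 89.9, 16.5]
force: [-0.9, -0.7, -2.9]
gripper_width: 11.5
```

```bash
python3 -c "
from plan import *
show()
fs=env.grab_frame('scene')[:,:,::-1]; cv2.imwrite('pics/p.png',fs)
crop('scene',270,225,100,95,8,'pics/p1.png',fs)
show()
"
```

```text
9.03 [434.  193.7 140. ] a -90.09 q [ 22.7  14.6 110.8  -0.   54.4 112.8] F [-0.9 -0.7 -2.9] w 11.5 down [ 0.002  0.001 -1.   ]
9.08 [433.3 193.4 139.4] a -90.09 q [ 22.7  14.6 110.9  -0.   54.5 112.8] F [-0.3  0.5 -1.8] w 11.6 down [ 0. -0. -1.]
```

View pics/p1.png

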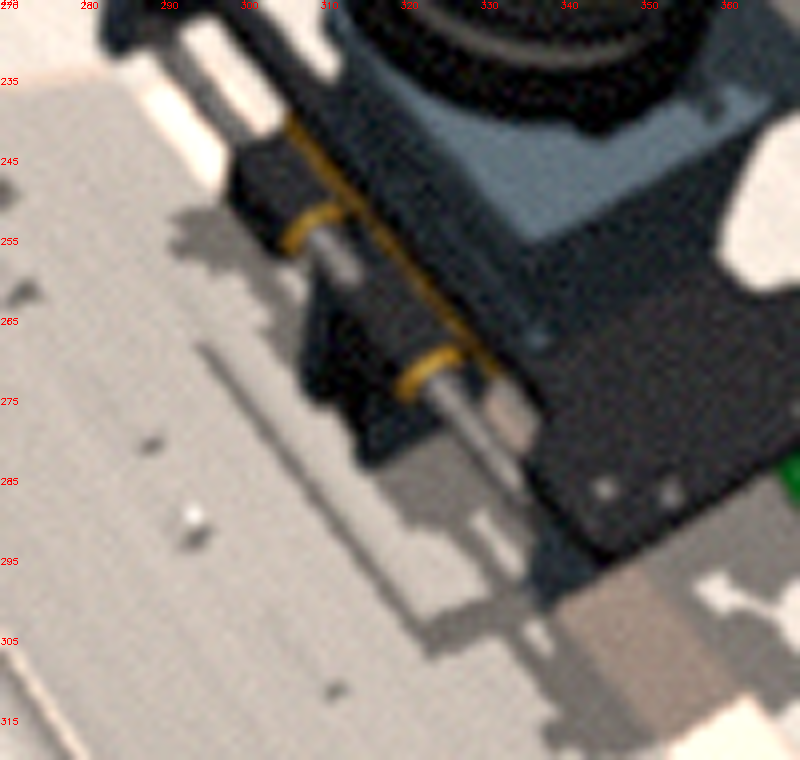

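```bash
python3 -c "
from prof import *
R=seatR(0);o=np.array(SEAT[:3])
for dz in (0,27.9):
  print(np.round(proj('scene',T(R,o,[(-62.5,48.9,2),(-62.5,-30,2),(-62.5,48.9,4)])+[0,0,dz]),1).tolist())
f=cv2.imread('pics/p.png').astype(float)
xs=np.arange(-80,-40,1.)
for yr in((-20,-5),(-5,20),(20,45)):
  for dz in (27.9,):
    s=[SEAT[0],SEAT[1],SEAT[2]+dz,0]
    v=prof(f,'scene',yr,2,xs,seat=s);print('blade',yr,' '.join('%d:%.0f'%(x,q) for x,q in zip(xs,v)))
g=cv2.GaussianBlur(f,(0,0),.5).mean(2)
g=np.repeat(np.clip((g-70)*4,0,255)[:,:,None],3,2)
crop('scene',280,255,60,60,11,'pics/p2.png',g)
"
```

```text
[[320.7, 308.5], [296.5, 275.9], [321.2, 307.8]]
[[323.0, 302.3], [297.9, 269.2], [323.6, 301.7]]
blade (-20, -5) -80:65 -79:75 -78:85 -77:94 -76:101 -75:106 -74:109 -73:111 -72:112 -71:111 -70:111 -69:110 -68:109 -67:108 -66:106 -65:105 -64:103 -63:100 -62:96 -61:90 -60:83 -59:77 -58:74 -57:74 -56:77 -55:84 -54:92 -53:100 -52:105 -51:109 -50:110 -49:110 -48:110 -47:110 -46:110 -45:110 -44:110 -43:109 -42:109 -41:109
blade (-5, 20) -80:75 -79:84 -78:92 -77:99 -76:105 -75:109 -74:112 -73:112 -72:112 -71:112 -70:111 -69:111 -68:110 -67:109 -66:108 -65:106 -64:104 -63:100 -62:96 -61:90 -60:83 -59:77 -58:74 -57:74 -56:78 -55:85 -54:93 -53:101 -52:106 -51:110 -50:111 -49:111 -48:111 -47:111 -46:110 -45:110 -44:110 -43:110 -42:110 -41:109
blade (20, 45) -80:102 -79:103 -78:105 -77:107 -76:109 -75:111 -74:111 -73:112 -72:112 -71:111 -70:111 -69:110 -68:109 -67:109 -66:108 -65:106 -64:104 -63:101 -62:96 -61:90 -60:83 -59:76 -58:73 -57:73 -56:77 -55:85 -54:93 -53:101 -52:107 -51:110 -50:111 -49:111 -48:110 -47:110 -46:110 -45:109 -44:109 -43:109 -42:109 -41:109
```

View pics/p2.png

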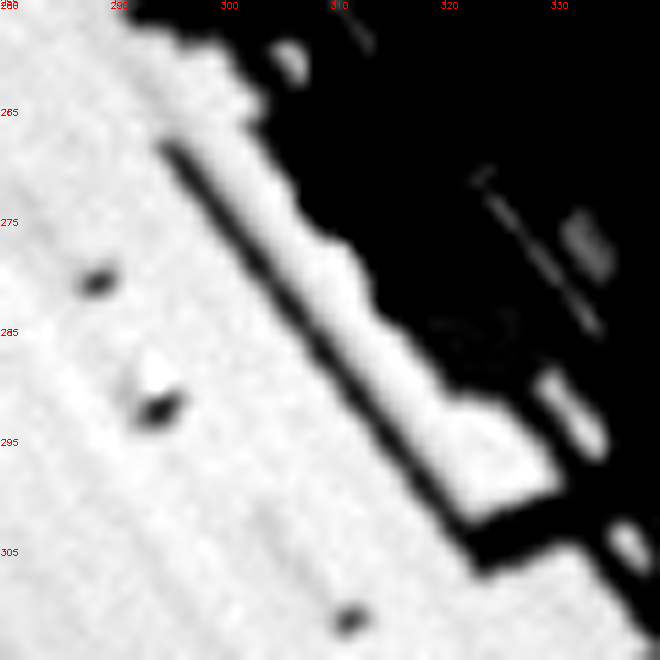

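>>> jog_arm:
  plan: [-0.5,0,-1.0,0,-1.0,-0.1,-2.0,0,-1.5,0,-2.0,0,-1.0,0,-2.0,0,-0.3,0,-1.0,0,0,0,0,0,0,0,0,0]

```text
time_s: 9.67
ee_pos: [512.5, 194.0, 181.5]
ee_rot: [17.1, 89.8, -163.0]
force: [-0.1, -0.4, -1.6]
gripper_width: 11.7
```

```bash
python3 -c "
from plan import *
show()
fs=env.grab_frame('scene')[:,:,::-1]; cv2.imwrite('pics/q.png',fs)
crop('scene',230,210,110,110,7,'pics/q1.png',fs)
f=env.grab_frame('top')[:,:,::-1]; cv2.imwrite('pics/qt.png',f)
crop('top',130,110,100,100,7,'pics/q2.png',f)
show()
"
```

```text
9.67 [512.5 194.  181.5] a -90.12 q [ 19.5  18.5  98.2   0.   63.5 109.6] F [-0.1 -0.4 -1.6] w 11.7 down [-0.003 -0.001 -1.   ]
9.77 [511.5 194.  181.5] a -90.09 q [ 19.6  18.4  98.3   0.   63.5 109.6] F [ 0.5 -0.3 -1.6] w 11.5 down [-0.003 -0.001 -1.   ]
```

View pics/q1.png

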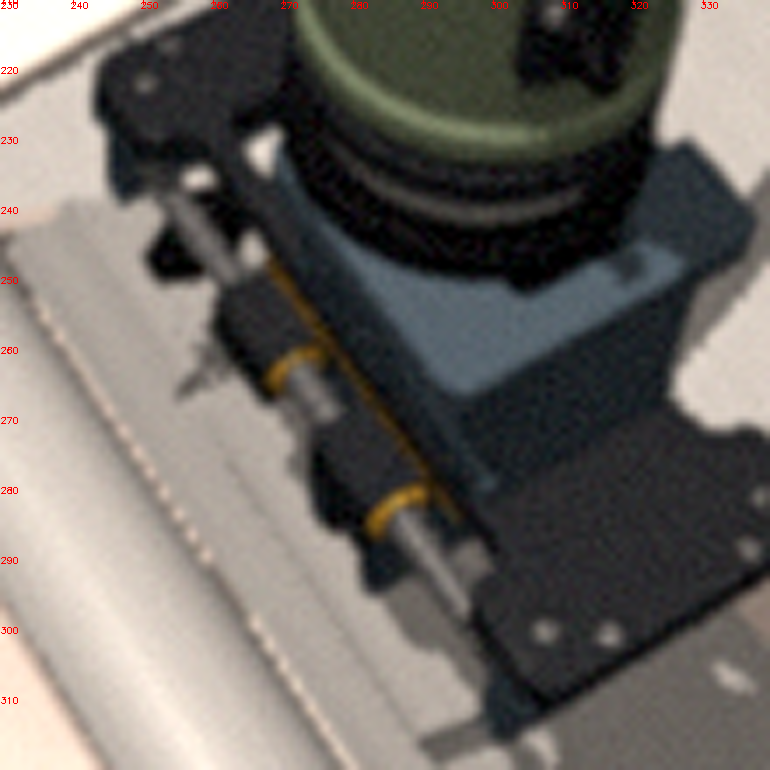

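View pics/q2.png

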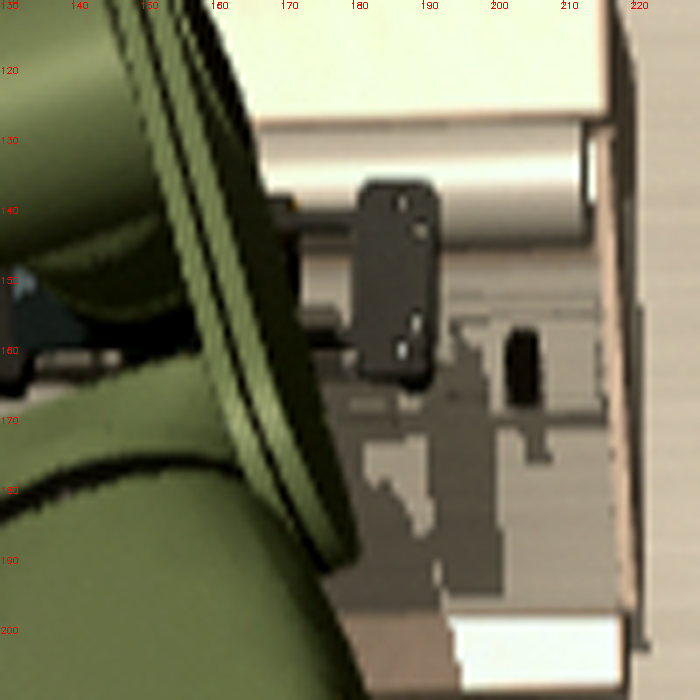

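```bash
python3 -c "
from prof import *
f=cv2.imread('pics/q.png').astype(float)
xs=np.arange(5,45,1.)
for yr in((-20,-5),(-5,20),(20,45)):
    s=[SEAT[0],SEAT[1],SEAT[2]+25.2,0]
    v=prof(f,'scene',yr,2,xs,seat=s);print('blade',yr,' '.join('%d:%.0f'%(x,q) for x,q in zip(xs,v)))
g=cv2.GaussianBlur(f,(0,0),.5).mean(2)
g=np.repeat(np.clip((g-60)*4,0,255)[:,:,None],3,2)
R=seatR(0)
b=[(28,-50),(28,50),(-28,50),(-28,-50)]
crop('scene',245,250,60,80,9,'pics/q3.png',g,[(proj('scene',T(R,np.array(SEAT[:3])+[0,0,25.2],[(x-1.5,y,4) for x,y in b])),(0,0,255))])
"
```

```text
blade (-20, -5) 5:22 6:23 7:26 8:30 9:34 10:39 11:46 12:55 13:67 14:81 15:93 16:105 17:113 18:117 19:120 20:120 21:119 22:118 23:118 24:117 25:116 26:115 27:113 28:111 29:109 30:108 31:108 32:111 33:113 34:114 35:115 36:115 37:115 38:115 39:116 40:116 41:117 42:117 43:116 44:116
blade (-5, 20) 5:48 6:48 7:48 8:50 9:54 10:60 11:68 12:77 13:87 14:97 15:105 16:112 17:116 18:119 19:120 20:120 21:120 22:119 23:119 24:118 25:116 26:115 27:113 28:110 29:108 30:107 31:108 32:110 33:113 34:114 35:115 36:116 37:116 38:116 39:116 40:117 41:117 42:117 43:116 44:116
blade (20, 45) 5:90 6:96 7:100 8:102 9:103 10:104 11:106 12:108 13:111 14:115 15:117 16:119 17:120 18:120 19:120 20:120 21:120 22:119 23:118 24:118 25:117 26:116 27:114 28:111 29:108 30:106 31:106 32:108 33:111 34:114 35:115 36:115 37:115 38:116 39:116 40:116 41:116 42:116 43:115 44:115
```

View pics/q3.png

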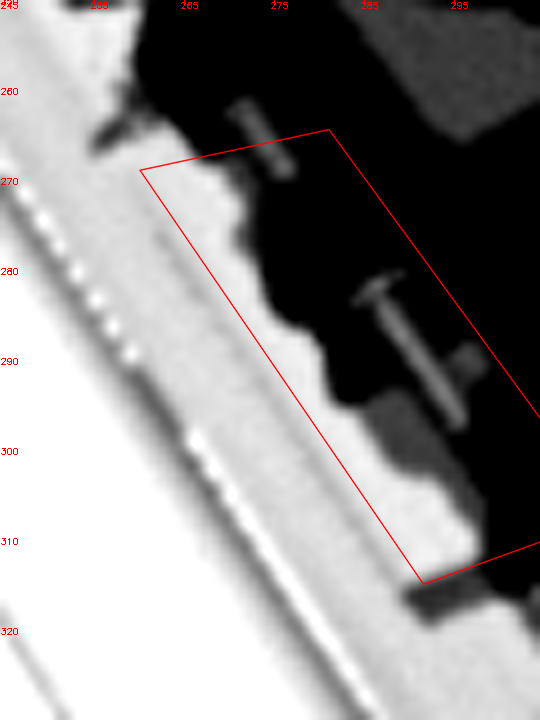

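>>> jog_arm:
  plan: [0.25,0,0.4,0,0.25,0,0.47,0,0.43,0,-0.25,0,0.43,0,-0.25,0,0,0,0,0,0,0,0,0]

```text
time_s: 10.27
ee_pos: [509.3, 194.3, 168.9]
ee_rot: [16.0, 90.0, -164.0]
force: [0.5, -0.2, -1.4]
gripper_width: 11.8
```

```bash
cat >> plan.py <<'E'
def sx(ref=(434,193.7,111.5),xb=-88,yb=-.6,force=True):
    p=env.state()['ee_pos'];d=p-np.array(ref)
    c,s=np.cos(np.pi/6),.5
    print('blade seat x %.1f y %.1f z %.1f'%(xb+d[0]*c+d[2]*s,yb+d[1],-d[0]*s+d[2]*c))
E
python3 -c "
from plan import *
show();sx()"
```

```text
10.27 [509.3 194.3 168.9] a -90.09 q [ 19.7  18.8  99.7   0.   61.6 109.8] F [ 0.5 -0.2 -1.4] w 11.8 down [-0.001 -0.    -1.   ]
blade seat x 5.9 y 0.0 z 12.1
```

>>> jog_arm:
  plan: [0.1,0,0.16,0,0.17,0,-0.1,0,0.17,0,-0.1,0,0.17,0,-0.1,0,0,0,0,0,0,0,0,0]

```text
time_s: 10.77
ee_pos: [510.8, 194.3, 163.1]
ee_rot: [-6.6, 90.0, 173.3]
force: [0.8, -0.3, -2.3]
gripper_width: 11.7
```

```bash
python3 -c "
from plan import *
show();sx()
fs=env.grab_frame('scene')[:,:,::-1]; cv2.imwrite('pics/r.png',fs)
crop('scene',240,230,90,100,7,'pics/r1.png',fs)"
```

```text
10.77 [510.8 194.3 163.1] a -90.1 q [ 19.6  19.2 100.    0.   60.8 109.7] F [ 0.8 -0.3 -2.3] w 11.7 down [-0.  0. -1.]
blade seat x 4.3 y 0.0 z 6.3
```

View pics/r1.png

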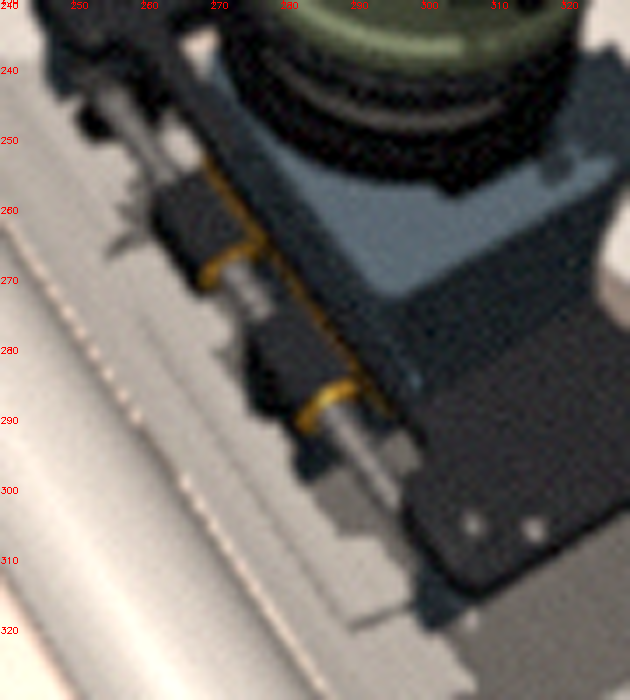

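>>> jog_arm:
  plan: [0.17,0,-0.1,0,0.17,0,-0.1,0,0,0,0,0,0,0,0,0]

```text
time_s: 11.15
ee_pos: [512.7, 194.3, 159.7]
ee_rot: [1.3, 90.0, -178.8]
force: [-0.6, -0.1, -1.2]
gripper_width: 11.5
```

```bash
python3 -c "
from plan import *
show();sx()"
```

```text
11.15 [512.7 194.3 159.7] a -90.09 q [ 19.6  19.5 100.    0.   60.5 109.6] F [-0.6 -0.1 -1.2] w 11.5 down [-0. -0. -1.]
blade seat x 4.3 y 0.0 z 2.4
```

>>> jog_arm:
  plan: [0.13,0,-0.07,0,0.13,0,-0.07,0,0,0,0,0,0,0,0,0]

```text
time_s: 11.48
ee_pos: [513.9, 194.3, 157.9]
ee_rot: [-62.4, 90.0, 117.5]
force: [-3.2, -1.2, 4.6]
gripper_width: 11.6
```

```bash
python3 -c "
from plan import *
show();sx()"
```

```text
11.48 [513.9 194.3 157.9] a -90.09 q [ 19.5  19.7 100.    0.   60.2 109.6] F [-3.2 -1.2  4.6] w 11.6 down [-0.  0. -1.]
blade seat x 4.4 y 0.0 z 0.2
```

>>> jog_arm:
  plan: [0.1,0,0.13,0,0.08,0,0.13,0,0,0,0,0]

```text
time_s: 11.73
ee_pos: [512.6, 194.8, 157.0]
ee_rot: [-156.7, 89.8, 23.2]
force: [-2.4, -0.6, 6.7]
gripper_width: 11.7
```

```bash
python3 -c "
from plan import *
show();sx()"
```

```text
11.73 [512.6 194.8 157. ] a -90.1 q [ 19.6  19.6 100.4   0.   59.8 109.7] F [-2.4 -0.6  6.7] w 11.7 down [ 0.004  0.002 -1.   ]
blade seat x 2.8 y 0.5 z 0.1
```

>>> jog_arm:
  plan: [0.08,0,0.1,0,0,0,0,0]

```text
time_s: 11.9
ee_pos: [511.9, 195.0, 156.5]
ee_rot: [-156.0, 89.7, 23.9]
force: [-1.3, -1.1, 7.7]
gripper_width: 11.7
```

>>> jog_arm:
  plan: [0.05,0,0.1,0,0,0,0,0]

```text
time_s: 12.07
ee_pos: [511.0, 195.1, 156.0]
ee_rot: [-154.1, 89.7, 25.8]
force: [-2.6, -0.3, 8.5]
gripper_width: 11.7
```

```bash
python3 -c "
from plan import *
show();sx()"
```

```text
12.07 [511.  195.1 156. ] a -90.1 q [ 19.7  19.5 100.7   0.   59.5 109.8] F [-2.6 -0.3  8.5] w 11.7 down [ 0.005  0.002 -1.   ]
blade seat x 0.9 y 0.8 z 0.0
```

>>> jog_arm:
  plan: [0.05,0,0.1,0,0,0,0,0]

```text
time_s: 12.23
ee_pos: [510.8, 195.1, 155.9]
ee_rot: [-160.5, 89.6, 19.5]
force: [-1.0, -0.5, 7.9]
gripper_width: 11.9
```

>>> jog_arm:
  plan: [0.05,0,0.1,0,0,0,0,0]

```text
time_s: 12.4
ee_pos: [510.6, 195.1, 155.8]
ee_rot: [-164.0, 89.5, 16.0]
force: [1.5, -0.7, 10.5]
gripper_width: 11.8
```

>>> jog_arm:
  plan: [0.05,0,0.1,0,0,0,0,0]

```text
time_s: 12.57
ee_pos: [510.5, 195.2, 155.8]
ee_rot: [-165.8, 89.4, 14.2]
force: [2.6, -0.5, 10.9]
gripper_width: 11.6
```

```bash
python3 -c "
from plan import *
show();sx()"
```

```text
12.57 [510.5 195.2 155.8] a -90.04 q [ 1.980e+01  1.930e+01  1.010e+02 -1.000e-01  5.900e+01  1.098e+02] F [ 2.6 -0.5 10.9] w 11.6 down [ 0.011  0.003 -1.   ]
blade seat x 0.4 y 0.9 z 0.1
```

>>> jog_arm:
  plan: [0.05,0,0.1,0,0,0,0,0]

```text
time_s: 12.73
ee_pos: [510.3, 195.3, 155.8]
ee_rot: [-167.3, 89.2, 12.7]
force: [4.3, -0.5, 11.8]
gripper_width: 11.5
```

>>> jog_arm:
  plan: [-0.1,0,0,0,0,0,0,0,0,0,0,0,0,0,0,0]
  claw: 3.4

```text
time_s: 13.07
ee_pos: [505.4, 194.1, 153.7]
ee_rot: [93.4, 90.0, -86.7]
force: [-2.1, -1.9, 6.8]
gripper_width: 33.0
```

```bash
python3 -c "
from plan import *
show()"
```

```text
13.07 [505.4 194.1 153.7] a -90.09 q [ 19.8  19.3 101.4  -0.   59.3 109.9] F [-2.1 -1.9  6.8] w 33.0 down [ 0. -0. -1.]
```

>>> jog_arm:
  plan: [-0.5,0,0,0,-1.0,0,0,0,-2.0,0,0,0,-2.0,0,0,0,-2.0,0,1.0,0,0,0,3.0,0,0,0,4.0,0,0,0,4.0,0,0,0,3.0,0,0,0,1.0,0]

```text
time_s: 13.9
ee_pos: [341.5, 193.9, 228.3]
ee_rot: [7.3, 89.9, -172.8]
force: [0.3, -0.6, -0.1]
gripper_width: 34.1
```

```bash
python3 -c "
from plan import *
from ov import *
show()
for n,a in(('scene',(230,215,110,115,6)),('top',(135,125,95,75,8))):
    f=env.grab_frame(n)[:,:,::-1]; cv2.imwrite(f'pics/s_{n}.png',f)
    ov(n,f,a,f'pics/s1_{n}.png',0,0,seat=[511.3,193.8,115.6,0])
    crop(n,*a,f'pics/s2_{n}.png',f)
show()"
```

```text
13.9 [341.5 193.9 228.3] a -90.02 q [ 27.9   2.2 111.8   0.   66.1 117.9] F [ 0.3 -0.6 -0.1] w 34.1 down [-0.002 -0.    -1.   ]
14.0 [344.6 194.7 228.8] a -90.0 q [ 27.8   2.3 111.6  -0.   66.  117.8] F [-0.2  0.5 -1.1] w 33.8 down [ 0.002  0.001 -1.   ]
```

View pics/s2_scene.png

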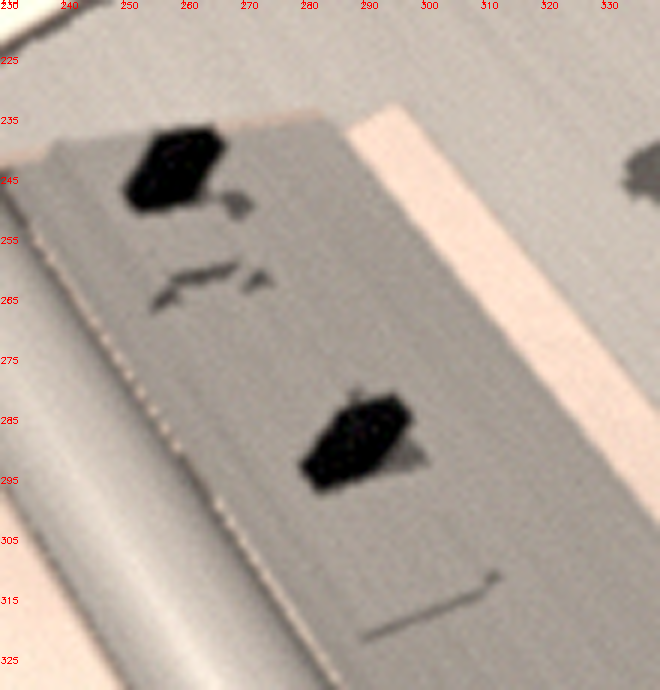

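View pics/s2_top.png

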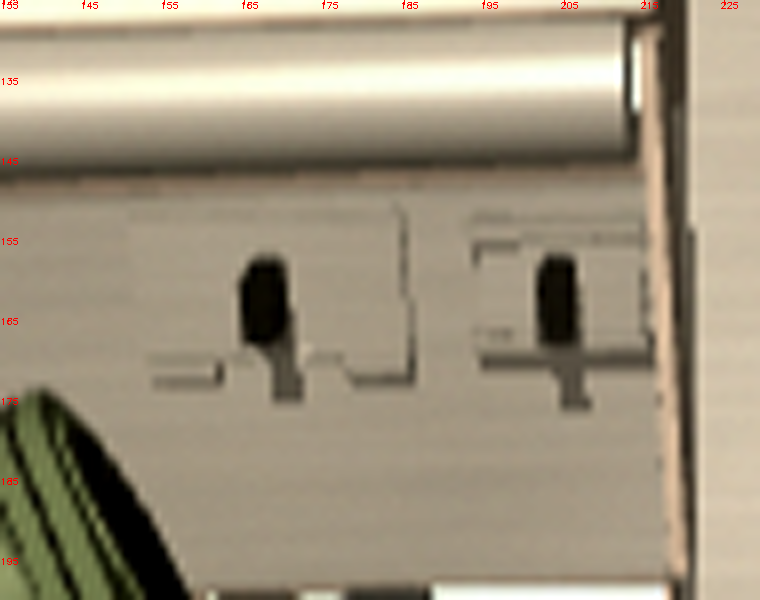

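View pics/s1_scene.png

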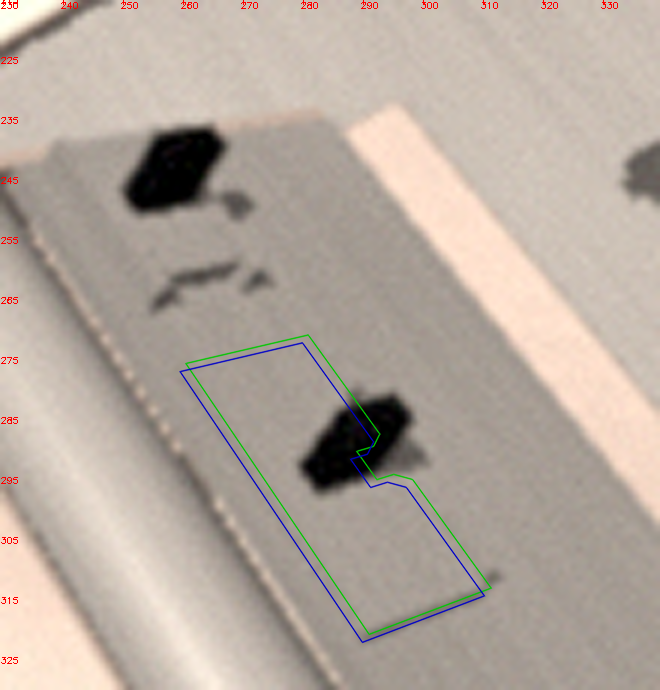

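```bash
python3 -c "
from prof import *
f=cv2.imread('pics/s_scene.png').astype(float)
xs=np.arange(12,40,1.)
for yr in((-45,-25),(-25,0),(0,25),(25,45)):
    v=prof(f,'scene',yr,2,xs);print(yr,' '.join('%d:%.0f'%(x,q) for x,q in zip(xs,v)))
g=f.mean(2).astype(np.float32);R=seatR(0);o=np.array(SEAT[:3])
X=np.linspace(-22,20,30)
for ys in (np.arange(42,58,1.),):
    print(' '.join('%d:%.0f'%(y,cv2.remap(g,*[q[None] for q in proj('scene',T(R,o,np.c_[X,0*X+y,0*X+2])).astype(np.float32).T.copy()],cv2.INTER_CUBIC).mean()) for y in ys))
t=cv2.imread('pics/s_top.png')
crop('top',145,145,50,35,14,'pics/s3.png',t)
"
```

```text
(-45, -25) 12:104 13:104 14:104 15:104 16:104 17:104 18:104 19:103 20:103 21:103 22:102 23:102 24:100 25:99 26:99 27:99 28:99 29:100 30:101 31:102 32:103 33:103 34:103 35:103 36:102 37:101 38:101 39:101
(-25, 0) 12:104 13:104 14:104 15:104 16:105 17:105 18:105 19:105 20:103 21:103 22:102 23:102 24:101 25:99 26:99 27:99 28:99 29:101 30:102 31:103 32:104 33:104 34:103 35:102 36:102 37:102 38:101 39:101
(0, 25) 12:104 13:105 14:105 15:106 16:106 17:106 18:105 19:105 20:104 21:104 22:103 23:103 24:102 25:100 26:100 27:100 28:101 29:102 30:103 31:103 32:103 33:103 34:103 35:102 36:101 37:101 38:100 39:100
(25, 45) 12:104 13:104 14:105 15:106 16:106 17:106 18:106 19:105 20:105 21:104 22:103 23:101 24:100 25:100 26:100 27:100 28:101 29:102 30:102 31:103 32:102 33:102 34:101 35:100 36:100 37:99 38:99 39:98
42:104 43:105 44:105 45:105 46:105 47:104 48:99 49:91 50:83 51:84 52:92 53:100 54:103 55:103 56:103 57:103
```

View pics/s3.png

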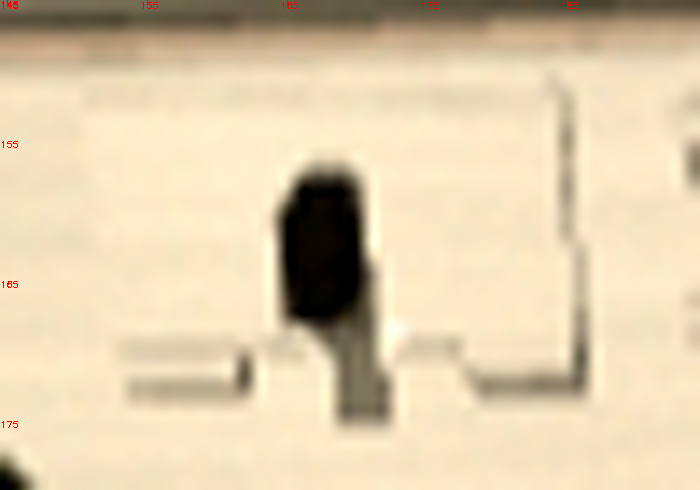

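>>> jog_arm:
  plan: [0,0.5,-1.0,0,0,1.7,-2.6,0,0,1.8,-2.7,0,0.2,1.8,-2.7,0,0.3,1.8,-2.7,0,0.3,1.8,-2.6,0,0.3,1.1,-1.2,0,0,0,0,0,0,0,0,0]
  claw: 2.8

```text
time_s: 14.75
ee_pos: [502.5, 88.0, 216.2]
ee_rot: [3.9, 89.9, -176.3]
force: [-0.0, 0.4, 0.6]
gripper_width: 27.9
```

```bash
python3 -c "
from plan import *
show();plan((499.8,89,180),-90,step=2)
f=env.grab_frame('scene')[:,:,::-1]; cv2.imwrite('pics/t.png',f)
crop('scene',210,190,120,140,5,'pics/t1.png',f)"
```

```text
14.75 [502.5  88.  216.2] a -90.25 q [  8.6  13.5 100.    0.   66.6  98.9] F [-0.   0.4  0.6] w 27.9 down [-0.001 -0.    -1.   ]
[1.81,-0.05,0.13,-0.02,1.81,-0.05,0.14,-0.02]
```

View pics/t1.png

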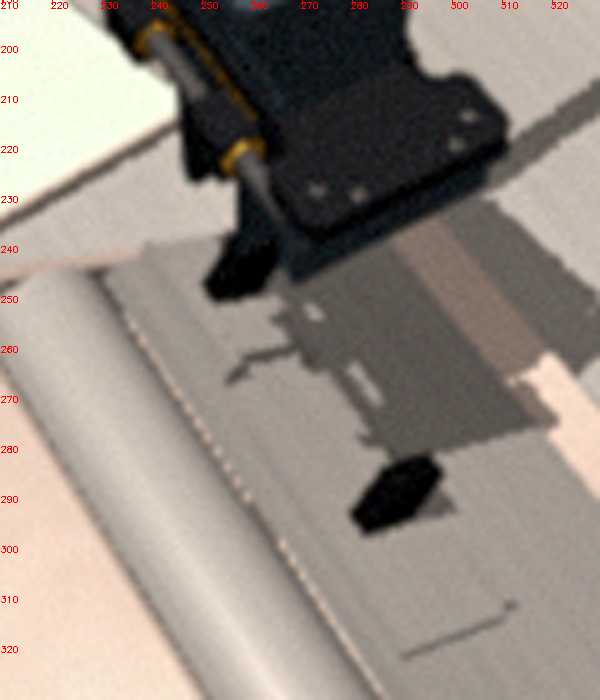

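>>> jog_arm:
  plan: [1.8,-0.1,0.1,0,1.2,0,0.1,0,0,0,0,0,0,0,0,0]

```text
time_s: 15.13
ee_pos: [498.0, 90.8, 187.2]
ee_rot: [-7.6, 90.0, 172.4]
force: [-0.5, 1.1, -0.2]
gripper_width: 28.0
```

```bash
python3 -c "
from plan import *
show()
f=env.grab_frame('scene')[:,:,::-1]; cv2.imwrite('pics/u.png',f)
crop('scene',220,190,80,90,7,'pics/u1.png',f)
f=env.grab_frame('top')[:,:,::-1]; cv2.imwrite('pics/ut.png',f)
crop('top',150,110,90,90,7,'pics/u2.png',f)"
```

```text
15.13 [498.   90.8 187.2] a -90.03 q [  9.   14.5 103.1   0.   62.5  99.1] F [-0.5  1.1 -0.2] w 28.0 down [-0.001  0.    -1.   ]
```

View pics/u1.png

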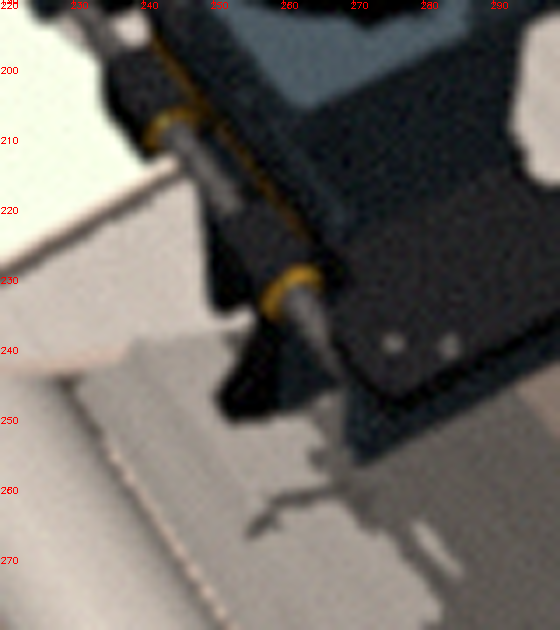

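View pics/u2.png

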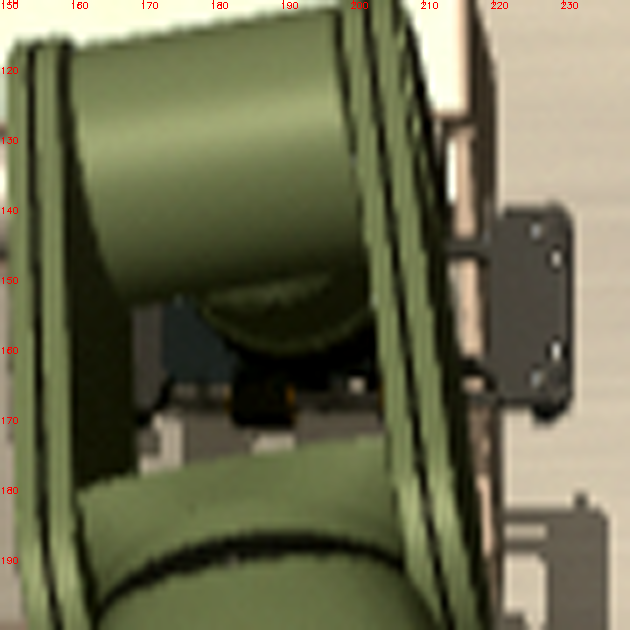

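>>> jog_arm:
  plan: [1.0,0.1,-0.1,0,1.0,0.1,-0.1,0,0,0,0,0,0,0,0,0]

```text
time_s: 15.57
ee_pos: [499.9, 88.2, 166.3]
ee_rot: [6.0, 89.9, -174.1]
force: [0.2, -0.7, -0.1]
gripper_width: 27.8
```

```bash
python3 -c "
from plan import *
show()
f=env.grab_frame('scene')[:,:,::-1]; cv2.imwrite('pics/v.png',f)
crop('scene',220,200,70,80,8,'pics/v1.png',f)"
```

```text
15.57 [499.9  88.2 166.3] a -90.1 q [  8.7  15.8 104.6   0.   59.7  98.8] F [ 0.2 -0.7 -0.1] w 27.8 down [-0.002 -0.    -1.   ]
```

View pics/v1.png

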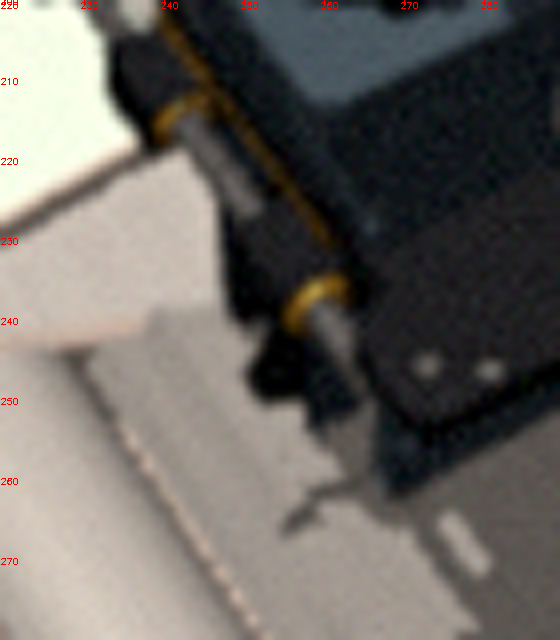

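>>> jog_arm:
  plan: [0.7,0,0,0,0,0,0,0,0,0,0,0]

```text
time_s: 15.87
ee_pos: [500.1, 88.3, 159.8]
ee_rot: [2.3, 90.0, -177.8]
force: [-0.7, -0.2, -0.3]
gripper_width: 27.9
```

>>> jog_arm:
  plan: [0,0,0,0,0,0,0,0,0,0,0,0,0,0,0,0]
  claw: 0
  newtons: 15

```text
time_s: 16.2
ee_pos: [500.5, 88.2, 160.3]
ee_rot: [133.6, 90.0, -46.5]
force: [0.6, -1.5, 0.1]
gripper_width: 12.2
```

```bash
python3 -c "
from plan import *
show()"
```

```text
16.2 [500.5  88.2 160.3] a -90.04 q [  8.7  16.1 105.1  -0.   58.7  98.8] F [ 0.6 -1.5  0.1] w 12.2 down [ 0. -0. -1.]
```

>>> jog_arm:
  plan: [0,-0.3,0,0,0,-0.5,0,0,0,-0.5,0,0,0,-0.5,0,0,0,-0.5,0,0,0,-0.3,0,0,0,0,0,0,0,0,0,0]

```text
time_s: 16.87
ee_pos: [500.2, 115.4, 160.3]
ee_rot: [-77.7, 89.9, 102.2]
force: [-2.2, 2.5, 4.5]
gripper_width: 12.1
```

```bash
python3 -c "
from plan import *
show()"
```

```text
16.87 [500.2 115.4 160.3] a -90.09 q [1.160e+01 1.660e+01 1.045e+02 1.000e-01 5.900e+01 1.017e+02] F [-2.2  2.5  4.5] w 12.1 down [-0.     0.002 -1.   ]
```

>>> jog_arm:
  plan: [0,-0.3,0,0,0,-0.3,0,0,0,0,0,0]

```text
time_s: 17.12
ee_pos: [500.1, 120.6, 160.3]
ee_rot: [5.2, 90.0, -174.9]
force: [-3.4, -0.6, 5.7]
gripper_width: 11.6
```

>>> jog_arm:
  plan: [0,-0.2,0,0,0,-0.2,0,0,0,0,0,0]

```text
time_s: 17.37
ee_pos: [500.0, 124.4, 160.3]
ee_rot: [14.7, 89.9, -165.4]
force: [-3.5, -1.0, 5.1]
gripper_width: 12.1
```

>>> jog_arm:
  plan: [0,-0.2,0,0,0,-0.2,0,0,0,0,0,0]

```text
time_s: 17.62
ee_pos: [500.0, 125.0, 160.3]
ee_rot: [82.3, 89.6, -97.7]
force: [-2.1, -12.8, 6.5]
gripper_width: 12.1
```

>>> jog_arm:
  plan: [0,-0.2,0,0,0,0,0,0]

```text
time_s: 17.78
ee_pos: [500.0, 125.2, 160.2]
ee_rot: [83.3, 89.3, -96.6]
force: [-2.0, -18.3, 6.9]
gripper_width: 12.2
```

>>> jog_arm:
  plan: [0,0.2,0,0,0,0,0,0,0,0,0,0]

```text
time_s: 18.03
ee_pos: [500.0, 125.0, 160.2]
ee_rot: [79.6, 89.6, -100.4]
force: [-2.6, -12.1, 6.4]
gripper_width: 12.1
```

>>> jog_arm:
  plan: [0,0.1,0,0,0,0,0,0,0,0,0,0,0,0,0,0]
  claw: 2.6

```text
time_s: 18.37
ee_pos: [500.7, 127.8, 159.9]
ee_rot: [-116.4, 89.9, 63.5]
force: [-0.4, -0.4, 0.1]
gripper_width: 26.0
```

>>> jog_arm:
  plan: [-0.5,0,0,0,-1.0,0,0,0,-2.0,0,0,0,-2.5,0,0,0,-1.5,0,1.0,0,0,0,3.0,0,0,0,4.0,0,0,0,4.0,0,0,0,3.0,0,0,0,1.0,0,0,0,0,0]

```text
time_s: 19.28
ee_pos: [338.8, 127.7, 236.2]
ee_rot: [-154.1, 89.9, 25.9]
force: [0.0, 0.1, -0.6]
gripper_width: 25.9
```

```bash
python3 -c "
from plan import *
show()
for n,a in(('scene',(230,215,110,115,6)),('top',(135,125,95,75,8))):
    f=env.grab_frame(n)[:,:,::-1]; cv2.imwrite(f'pics/w_{n}.png',f)
    crop(n,*a,f'pics/w2_{n}.png',f)
from prof import *
f=cv2.imread('pics/w_scene.png').astype(float)
xs=np.arange(14,38,1.)
for yr in((-30,-10),(-10,10),(10,30),(25,45)):
    v=prof(f,'scene',yr,2,xs);print(yr,' '.join('%d:%.0f'%(x,q) for x,q in zip(xs,v)))
show()"
```

```text
19.28 [338.8 127.7 236.2] a -90.01 q [ 18.8  -1.3 114.1   0.   67.  108.8] F [ 0.   0.1 -0.6] w 25.9 down [ 0.002  0.001 -1.   ]
(-30, -10) 14:107 15:108 16:108 17:107 18:107 19:107 20:106 21:106 22:105 23:104 24:103 25:101 26:101 27:101 28:101 29:103 30:104 31:106 32:106 33:106 34:106 35:106 36:105 37:104
(-10, 10) 14:108 15:108 16:108 17:108 18:108 19:107 20:107 21:106 22:105 23:104 24:103 25:103 26:102 27:102 28:102 29:103 30:105 31:106 32:106 33:106 34:105 35:105 36:104 37:104
(10, 30) 14:107 15:107 16:108 17:108 18:108 19:108 20:107 21:106 22:105 23:104 24:103 25:102 26:102 27:102 28:103 29:104 30:105 31:106 32:106 33:106 34:105 35:104 36:103 37:103
(25, 45) 14:107 15:107 16:108 17:109 18:109 19:108 20:107 21:106 22:105 23:104 24:103 25:102 26:102 27:102 28:103 29:104 30:105 31:105 32:105 33:105 34:104 35:103 36:102 37:102
19.38 [342.  128.1 236.2] a -90.06 q [ 18.7  -1.  113.9  -0.   66.9 108.8] F [ 0.6  0.3 -0.2] w 25.9 down [ 0.004  0.001 -1.   ]
```

View pics/w2_scene.png

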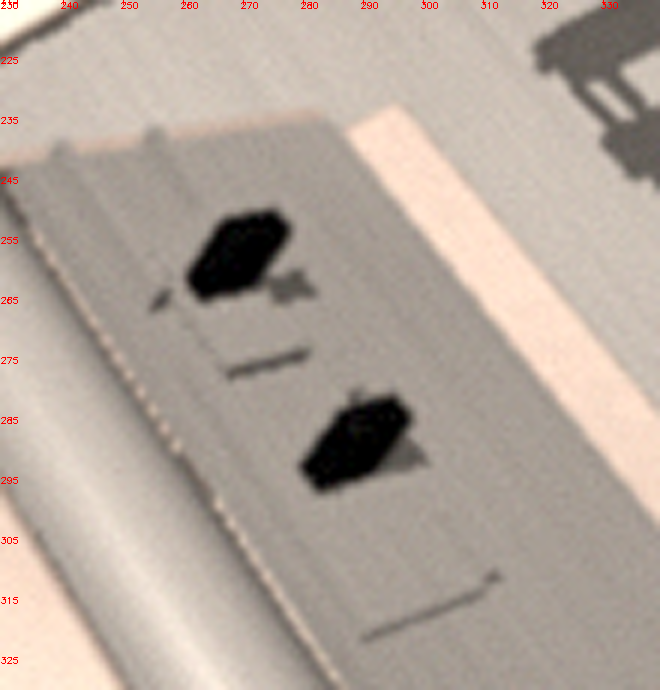

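View pics/w2_top.png

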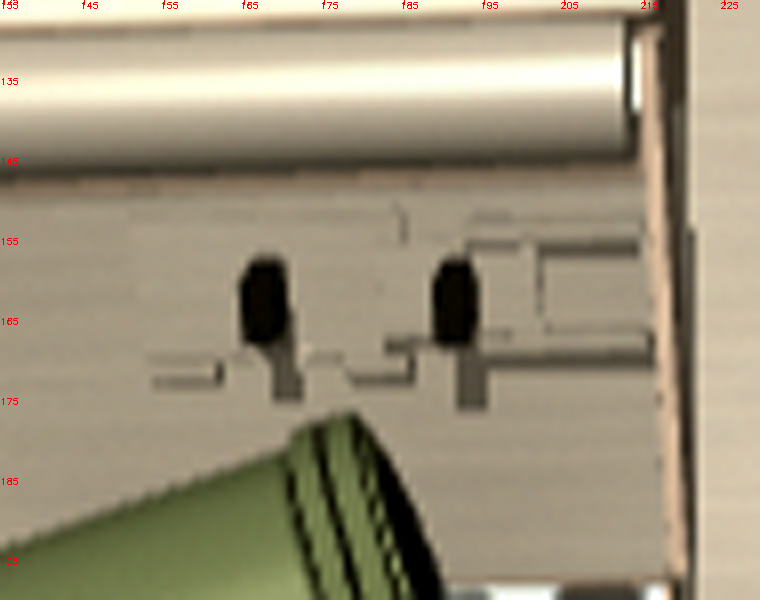

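```bash
python3 -c "
from h import *
a=cv2.imread('pics/scene0.png')[130:245,125:280];b=cv2.imread('pics/w_scene.png')[130:245,125:280]
cv2.imwrite('pics/x.png',cv2.resize(np.hstack([a,b]),None,fx=2.5,fy=2.5))"
```

```text
(no output)
```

View pics/x.png

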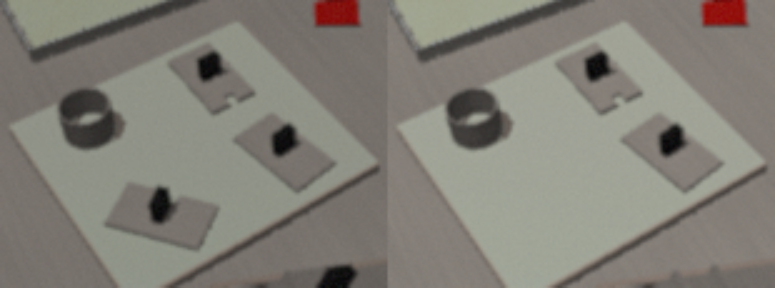

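The other two blades and the cutter look unmoved in the before and after crops. I'm handing in.

```bash
python3 -c "
from workcell import env
print(env.job_done(), env.state()['time_s'])"
```

```text
the job is handed in; nothing more can be done
the job is handed in; nothing more can be done
```

The notched blade is fitted on the seat with the keeper closed over its end. I handed the job in at about 19.4 s of the 51 s allowed; no verdict was reported.

**What I did:** I took the blade with the long-edge notch and tilted it to the slope by pressing it on the open lower deck. I then lowered it over the pin, slid it down until it stopped against the ledge, and let go. I closed the keeper by its knob, let go and backed the arm clear.

**Last checks:**
- **Blade position:** it lies flat and did not move when the keeper closed. The arm readings put it about 0.4 mm uphill of home and the scene picture about 1.5 mm; both are inside the 3 mm limit. Sideways it is within about 1 mm.
- **Keeper:** it hit its end stop with about 18 N. The knob is about 69 mm from the blade's grip in the top view, against 70 mm when fully closed.
- **Other items:** the other two blades and the cutter look unmoved.

**What disagreed:**
- **Slip in the fingers:** the blade had slipped about 8–10 mm in the fingers during tilting. I corrected for this from the picture.
- **Seat position:** my first camera estimate of the seat was about 3 mm off along the slope.

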